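# Refit the guide rod of a syringe pump

## Task

Refit the guide rod of the syringe pump: take the rod by its black knob from the parts tray, thread it through the entry end plate, then through the bush of the blue carriage, which hangs down a little on the rod's side and has to be found by feel and lifted into line, and on through the far end plate, until the knob sits flush against the entry end plate. Work gently, never forcing the rod, then let go of it and leave the things around it where they are.

Things in the scene. Friction and masses are not known exactly. Their poses are not given: they have to be found in the camera images.
- rod: Guide rod, 240 mm, 0.13 to 0.24 kg: steel shaft, 10 mm diameter, 200 mm long, with a black square knob, 18 x 18 mm, 40 mm long, on one end. Origin: on the axis at the knob's flat face. Its y axis is the rod's axis: knob from y 0 to +40 mm, shaft from 0 to -200 mm. Starts level in the tray's V rests, flats of the knob upright, axis 36 mm above the table; the knob is free all round.
- rod_tip (a point): Centre of the shaft's free end, 200 mm from the knob's face. The end is chamfered from 10 mm to 8 mm diameter over its last 4 mm.
- pump: Syringe pump, firm on the table: white chassis 130 x 340 x 56 mm (x, y, z), on it two upright aluminium end plates, 104 mm wide, 10 mm thick, tops 120 mm above the table, 190 mm apart over their outer faces. Origin: on the table, midway between the plates. Both plates' rod bores: x +30 mm, z 96 mm, 12 mm diameter, straight through. The rod goes in at the +y end and moves along -y.
- bore_near (a point): Centre of the rod bore in the outer (+y) face of the entry end plate; axes as the pump's: +y points out towards the incoming rod. In this bore alone the rod can be tilted by at least 0.15 rad either way, which lowers or lifts its tip. Rod and bores slide easily (oiled).
- bore_far (a point): Centre of the rod bore in the outer (-y) face of the far end plate, 190 mm from bore_near along the pump's -y. The seated rod's tip stands 10 mm out of it.
- carriage_face (a point): Point fixed to the pump, on the line of the plate bores, 103 mm in from bore_near, in the plane of the blue carriage's face that the rod meets. The carriage's own bore (12 mm, 24 mm long) starts 2 to 14 mm straight below this point, sideways within 0.5 mm; how far is not measured and must be felt.
- screw_mid (a point): Point on the lead screw at the middle of the carriage, 55 mm to the -x side of the rod line. The carriage cannot move along the screw but rocks about it, held by friction, and hangs low on the rod's side; 2 to 5 N at its bore raises it. With the rod's tip 5 to 15 mm inside its bore, levelling the rod lifts it into line, and the rod then goes on to the far plate.
- tray: Blue parts tray fixed to the table, 130 x 290 mm with a rim 10 mm high; black V rests along its y axis at y = -85 and y = +45 mm (16 mm long, up to 39 mm high) carry the rod, knob towards the tray's +y. Origin under its centre.
- hexkey: Bystander: small black hex key, 60 mm, lying in the tray.
- thumbnut: Bystander: brass thumb nut, 22 mm in diameter, 13 mm high, standing in the tray.
- timer: Bystander: red lab timer, 62 x 66 x 20 mm, lying on the bench paper.
- bottle_blue: Bystander: closed reagent bottle, 62 mm in diameter, 133 mm high, blue contents. Origin under its centre.
- bottle_yellow: Bystander: closed reagent bottle, 62 mm in diameter, 133 mm high, yellow contents. Origin under its centre.
- marker: Bystander: black and white marker pen, 133 mm long, 20 mm thick.
- watchglass: Bystander: watch glass, 92 mm in diameter, with a reel of indicator paper on it, 20 mm high.
- syringe: Bystander: plastic syringe, 160 mm long, 25 mm high, lying on the bench paper.

How it is judged (in metres and radians):
On the way, in this order (a step that is already met when the one before it is completed fails the run):
1. the rod's tip is 20 to 90 mm into the entry plate's bore (y of rod_tip in the frame of bore_near between -0.09 and -0.02 m and angle between the y axis of rod and the y axis of pump, either way round below 0.17 rad and x of rod_tip in the frame of bore_near between -0.01 and 0.01 m and z of rod_tip in the frame of bore_near between -0.015 and 0.015 m), for 0.1 s.
2. the rod has passed through the carriage: its tip is more than 130 mm in, in line with the bores (y of rod_tip in the frame of bore_near below -0.13 m and angle between the y axis of rod and the y axis of pump, either way round below 0.1 rad and x of rod_tip in the frame of bore_near between -0.008 and 0.008 m and z of rod_tip in the frame of bore_near between -0.01 and 0.01 m), for 0.1 s.
At the end, for the whole second after the job is handed in: the rod runs through both end plates and the carriage, in line with the bores (within 3 mm and 0.03 rad), the knob's face within 2 mm of the entry plate, the tip standing out of the far plate, the rod released and at rest (y of rod in the frame of bore_near between -0.004 and 0.002 m and x of rod in the frame of bore_near between -0.003 and 0.003 m and z of rod in the frame of bore_near between -0.003 and 0.003 m and y of rod_tip in the frame of bore_far below -0.006 m and angle between the y axis of rod and the y axis of pump, either way round below 0.03 rad and linear speed of rod below 0.01 m/s); the robot touches nothing.
It fails at once if the rod is forced: more than 30 N between the rod and the pump or its carriage (contact force between rod and pump above 30 N).
It fails at once if the robot itself strikes the pump with more than 30 N (contact force between any of the arm, the fingers and pump above 30 N).
It fails at once if a bystander is moved by more than 20 mm (distance of any of hexkey, thumbnut, timer, bottle_blue, bottle_yellow, marker, watchglass, syringe from where it was at the start of the episode above 0.02 m).
It also fails if it takes over 72 s, if anything falls off the work surface, if the arm or the gripper's body presses on something with over 40 N, if the wrist force passes 120 N, or if a joint passes its speed limit or range.

## Robot

A 6-joint arm with a two-finger parallel gripper is mounted at the origin on the work surface. World frame = base frame: x ahead of the robot, y to its left, z up, the work surface at z = 0. Lengths are in mm, angles in rad, forces in N, time in s.
With the tool pointing down it reaches from about 275 to 1000 mm from the base axis. Payload 8.4 kg.
Tool frame: the origin (TCP) lies between the finger pads; the fingertips stand r.nose_length ahead of it and the grasp point (between the pads) lies 8 mm behind it (r.nose_length is the distance from the TCP to the fingertips, in mm); y points along the fingers, x is the direction in which the jaws open and shut, and the axes are right-handed (so a half turn about y gives the same grasp; the last joint's range is limited). The gripper opens to 85 mm and grips with 20 to 120 N. Pads are 22 mm wide; open, the fingers measure 114 mm over their backs; the gripper's body (76 mm by 85 mm) begins 54 mm behind the grasp point. The pads swing forward as they close: fully open they stand 13 mm farther back than shut.
Start: joints at [-1.189, 0.353, 1.633, -0, 1.155, -0.002], TCP at [234.028, -579.533, 242.281] pointing down, gripper open.
Joint ranges: [-2.63, 2.63], [-0.92, 2.1], [0.06, 2.66], [-1.3, 4.44], [0, 2.69], [-3.02, 3.02]. Speed limits (rad/s): [2.22, 2.22, 2.79, 3.14, 3.14, 3.14].

## Interface

Orientations are given as [roll, pitch, yaw] about the fixed x, y, z axes, in that order (R = Rz(yaw) Ry(pitch) Rx(roll)).
In Python, from rig import r, cams, order gives the robot as it stands. The module is installed in compiled form; this text tells all that it offers.
- The arm moves only by the shell command python3 -m crank 'ROWS' [FORCE]. ROWS is JSON, a list of rows, each a list of 7 numbers: the turn, a rotation vector about the tool's x, y, z in degrees, then the shift along the tool's x, y, z in cm, then the opening, from -1 (shut) to 1 (fully open). A call has exactly 10 rows; each row shifts and turns the pose as measured when the row begins, along the tool's axes as they then stand; what a row does not reach is not made up. A row lasts 1/12 s, in which the tool goes at most 41.7 mm and 7.16 degrees, less where a joint would pass 70% of its speed; a pose out of reach is approached as far as the arm can. A call with a gripper value outside its range is refused whole. The fingers move at their own pace and stop on an object; FORCE is the grip in N (left out, the last holds). Time passes only in rows, so rows that do not move let the fingers close, or fill a call up. It gives the time, the measured TCP pose, the force and the opening at its end, in the units of the state.
- r.sense(): the state, without advancing time (a new reading comes with each control period).
- cams.grab_frame(name): name is "scene" or "top"; returns the picture (400x640x3 uint8, blue, green, red); there is no depth.
- cams.camera_info(name): a dict with "intrinsics" (3x3 intrinsics, pixels), "view" (4x4, takes a point from world to camera coordinates). Camera axes: x right, y up, looking along -z (the intrinsics and any distortion apply to the point x, -y, -z); pixel columns grow to the right and rows downward; lengths in mm; the calibration is good to about 2 mm. A picture is of the moment at which its call begins. camera_info takes no time and is no camera call.
- order.sign_off(): hands the job in, once; it reports no verdict.
The state is a dict: "clock": time; "qpos": joint angles; "qvel": joint speeds; "joint_efforts": joint torques, N m; "eef_pos": TCP position; "tcp_rot": TCP orientation; "contact_force": force on the tool from outside, world axes, zero at the start; "wrist_torque": the same for the moment, N m; "opening": opening from 0.0 (shut) to 1.0 (fully open).
Only numpy, scipy, OpenCV 4.12 (cv2) and the standard library are available. Lean on these libraries where they do the work, as an engineer would, in place of code of your own. Each camera call takes 0.05 s, during which the arm holds its last target.

## Working session

There is one attempt and no reset: what is moved stays moved. The work goes in short steps, Python scripts to look and compute and a shell command to move; the robot and the scene stay as the last step left them, time stands still between calls to the robot, and variables do not carry over. Pictures are saved under pics/ and viewed, and the job is handed in when it is done.

```bash
mkdir -p pics
python3 - <<'E'
from rig import r,cams,order
import cv2,numpy as np
s=r.sense();print(s,r.nose_length)
for n in("scene","top"):
    f=cams.grab_frame(n);cv2.imwrite(f"pics/{n}0.png",f);i=cams.camera_info(n);print(n,i)
E
```

```text
{'clock': 0.0, 'qpos': array([-1.18937994e+00,  3.53656690e-01,  1.63413463e+00, -1.30019195e-05,
        1.15520753e+00, -2.41921661e-03]), 'qvel': array([ 5.95074300e-04,  1.10637194e-03, -1.02421062e-03, -1.13441630e-03,
        2.03209967e-04,  6.78429396e-06]), 'joint_efforts': array([-3.08652736e-03, -6.05263710e+01, -3.42069411e+01, -1.65307379e-04,
        9.23242187e-03,  9.54661630e-06]), 'eef_pos': array([ 233.8622572 , -579.09711839,  241.55612712]), 'tcp_rot': array([-1.57080481e+00,  1.40622619e-03, -1.18695547e+00]), 'contact_force': array([ 0.01319121, -0.8219852 , -0.46426802]), 'wrist_torque': array([-0.01057531, -0.05525388,  0.00356138]), 'opening': 0.9962489630785687} 11.0
scene {'intrinsics': array([[381.69803537,   0.        , 319.73550996],
       [  0.        , 381.69803537, 200.77930519],
       [  0.        ,   0.        ,   1.        ]]), 'view': array([[-7.66115445e-01,  6.42489812e-01,  1.65519261e-02,
         4.67752330e+02],
       [-4.45039542e-01, -5.48900880e-01,  7.07564576e-01,
         1.91957747e+02],
       [ 4.63688399e-01,  5.34709889e-01,  7.06454814e-01,
        -1.20015517e+03],
       [ 0.00000000e+00,  0.00000000e+00,  0.00000000e+00,
         1.00000000e+00]])}
top {'intrinsics': array([[419.93789055,   0.        , 319.75134334],
       [  0.        , 419.93789055, 194.63621602],
       [  0.        ,   0.        ,   1.        ]]), 'view': array([[ 1.67728577e-04, -9.99939849e-01,  1.09668101e-02,
        -5.98869353e+00],
       [ 9.94630990e-01,  1.30171942e-03,  1.03477043e-01,
        -5.84358619e+02],
       [-1.03485095e-01,  1.08905731e-02,  9.94571380e-01,
        -8.78283447e+02],
       [ 0.00000000e+00,  0.00000000e+00,  0.00000000e+00,
         1.00000000e+00]])}
```

View pics/scene0.png

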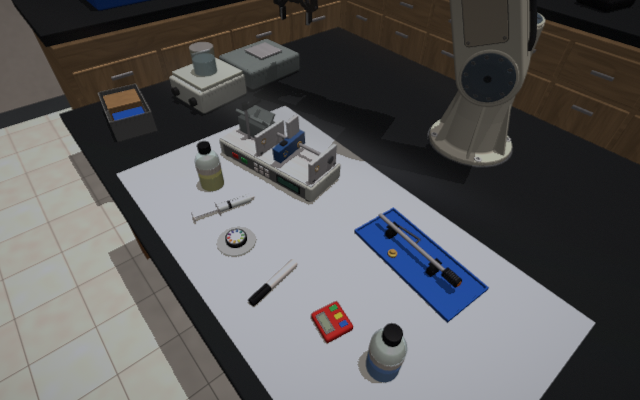

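View pics/top0.png

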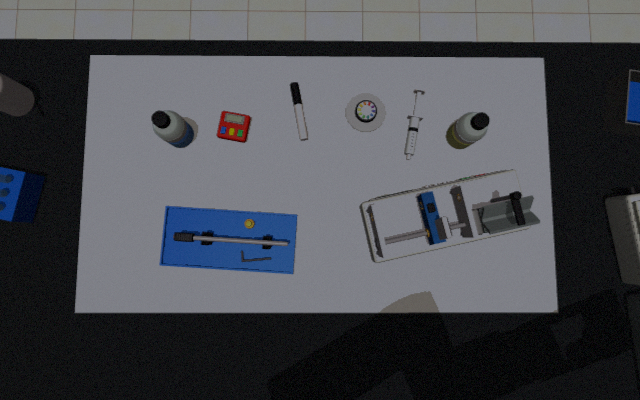

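Run:
```python
import cv2
t=cv2.imread("pics/top0.png");s=cv2.imread("pics/scene0.png")
cv2.imwrite("pics/c1.png",cv2.resize(t[160:270,350:550],None,fx=4,fy=4,interpolation=cv2.INTER_CUBIC))
cv2.imwrite("pics/c2.png",cv2.resize(t[195:285,155:305],None,fx=5,fy=5,interpolation=cv2.INTER_CUBIC))
cv2.imwrite("pics/c3.png",cv2.resize(s[95:205,210:350],None,fx=5,fy=5,interpolation=cv2.INTER_CUBIC))
cv2.imwrite("pics/c4.png",cv2.resize(s[200:320,345:495],None,fx=5,fy=5,interpolation=cv2.INTER_CUBIC))
```

```text
(no output)
```

View pics/c1.png

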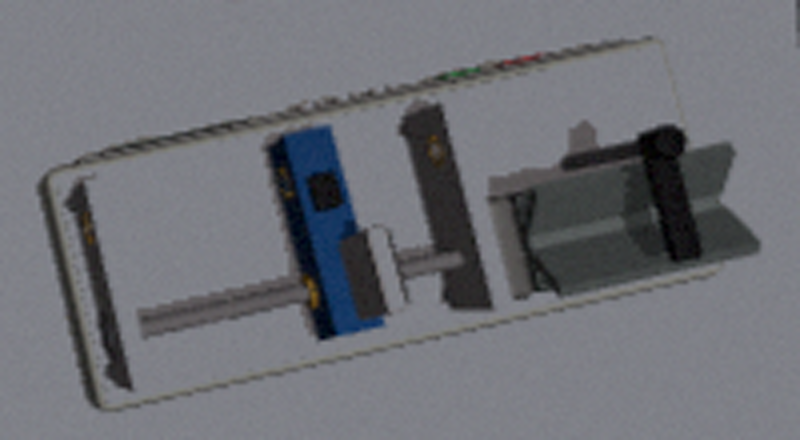

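View pics/c2.png

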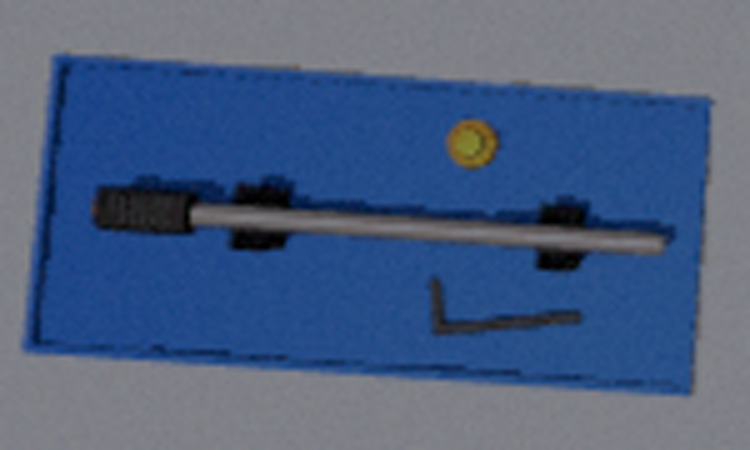

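View pics/c3.png

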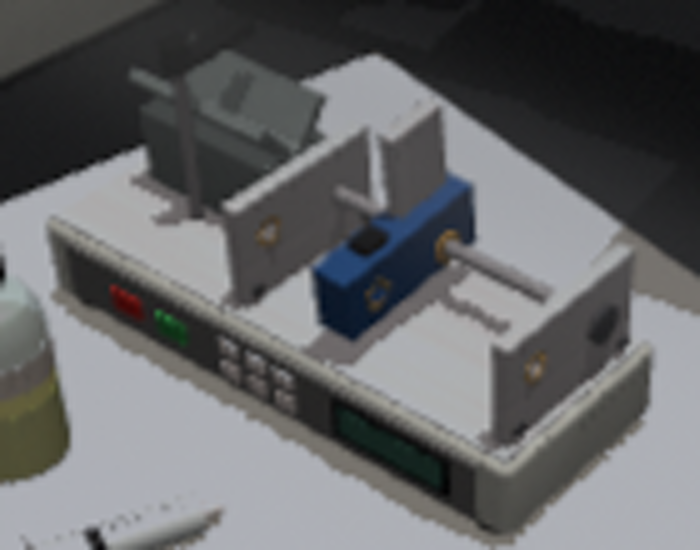

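View pics/c4.png

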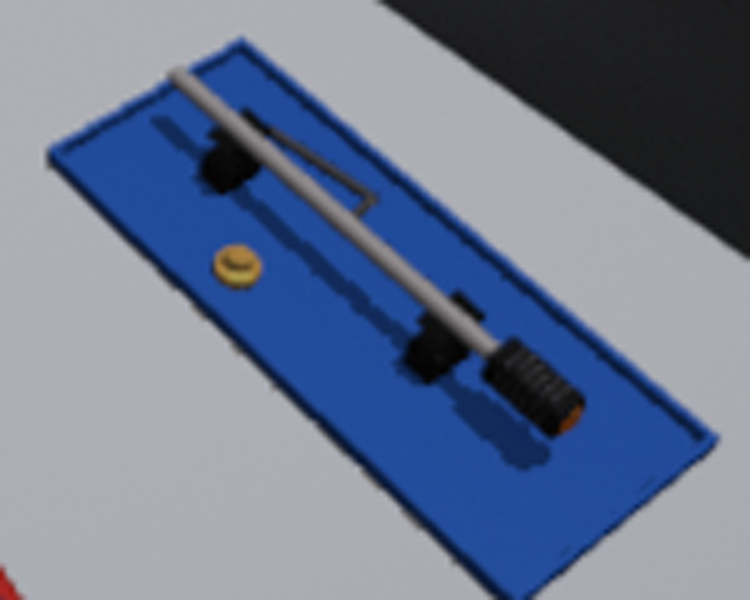

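```bash
cat > h.py <<'E'
import cv2,numpy as np
from rig import r,cams,order
I={n:cams.camera_info(n) for n in("scene","top")}
def ray(n,p):
    K=I[n]["intrinsics"];V=I[n]["view"];R=V[:3,:3];t=V[:3,3]
    d=np.array([(p[0]-K[0,2])/K[0,0],-(p[1]-K[1,2])/K[1,1],-1.])
    return -R.T@t,R.T@d/np.linalg.norm(d)
def onz(n,p,z):
    c,d=ray(n,p);return c+d*(z-c[2])/d[2]
def tri(ps,pt):
    A=np.zeros((3,3));b=np.zeros(3);L=[]
    for n,p in(("scene",ps),("top",pt)):
        c,d=ray(n,p);M=np.eye(3)-np.outer(d,d);A+=M;b+=M@c;L.append((c,d,M))
    x=np.linalg.solve(A,b);return x,[np.linalg.norm(M@(x-c)) for c,d,M in L]
def proj(n,x):
    K=I[n]["intrinsics"];V=I[n]["view"];c=V[:3,:3]@np.asarray(x,float)+V[:3,3]
    return np.array([K[0,2]+K[0,0]*c[0]/-c[2],K[1,2]+K[1,1]*-c[1]/-c[2]])
E
python3 - <<'E'
from h import *
np.set_printoptions(precision=1,suppress=True)
t=cv2.imread("pics/top0.png");s=cv2.imread("pics/scene0.png")
for n,im in(("top",t),("scene",s)):
    h=cv2.cvtColor(im,cv2.COLOR_BGR2HSV)
    b=cv2.inRange(h,(10,90,60),(32,255,255))
    k,l,st,ce=cv2.connectedComponentsWithStats(b)
    print(n,"brass",[(ce[i],st[i,4]) for i in range(1,k) if st[i,4]>2])
    bl=cv2.inRange(h,(105,150,60),(125,255,255))
    cs,_=cv2.findContours(bl,cv2.RETR_EXTERNAL,cv2.CHAIN_APPROX_NONE)
    for c in cs:
        if cv2.contourArea(c)>200:
            box=cv2.boxPoints(cv2.minAreaRect(c));print("blue",cv2.contourArea(c),box.tolist())
# rod by tri: tip end & knob face & knob end (crop coords)
def T(x,y):return np.array([x/5+155,y/5+195])-.4
def S(x,y):return np.array([x/5+345,y/5+200])-.4
for nm,a,b in(("tip",S(178,74),T(664,243)),("knobface",S(497,352),T(191,214)),("knobend",S(565,415),T(96,208))):
    print(nm,tri(a,b),onz("top",b,36),onz("scene",a,36))
T1=lambda x,y:np.array([x/4+350,y/4+160])-.4
S1=lambda x,y:np.array([x/5+210,y/5+95])-.4
for nm,a,b in(("near",S1(536,370),T1(88,230)),("far",S1(268,232),T1(434,150)),("car",S1(376,293),T1(284,182)),("nut",S1(449,245),T1(312,293))):
    print(nm,tri(a,b),onz("top",b,96),onz("scene",a,96))
print("chassis z56",[onz("top",T1(*p),56) for p in((43,172),(103,408),(658,40),(760,250))])
E
```

```text
top brass [(array([364.5, 103. ]), np.int32(6)), (array([360.7, 105.1]), np.int32(7)), (array([359.2, 109.4]), np.int32(5)), (array([455.6, 136.4]), np.int32(39)), (array([231.2, 131.2]), np.int32(42)), (array([242., 134.]), np.int32(3)), (array([467.5, 144. ]), np.int32(4)), (array([457.3, 198. ]), np.int32(3)), (array([371. , 214.5]), np.int32(4)), (array([249.1, 223.2]), np.int32(70)), (array([371.7, 219. ]), np.int32(3)), (array([427.8, 232.8]), np.int32(14))]
blue 7624.0 [[159.8141632080078, 264.78759765625], [163.7610626220703, 205.58407592773438], [296.57080078125, 214.43807983398438], [292.6239013671875, 273.6416015625]]
blue 410.0 [[420.27691650390625, 194.015380859375], [431.6153564453125, 190.92306518554688], [445.1845703125, 240.67691040039062], [433.84613037109375, 243.76922607421875]]
blue 914.0 [[-10.038457870483398, 217.19232177734375], [0.07692718505859375, 166.61538696289062], [25.269235610961914, 171.65383911132812], [15.153850555419922, 222.23077392578125]]
blue 406.5 [[627.0, 81.0], [639.0, 81.0], [639.0, 121.0], [627.0, 121.0]]
scene brass [(array([150.8,  24.4]
[... 2927 characters left out ...]
p.float64(0.7927924971756746), np.float64(0.7927924971757081)]) [ 532.5 -108.5   96. ] [ 534.5 -104.4   96. ]
far (array([ 572.7, -283.3,   94.9]), [np.float64(0.4961274309139766), np.float64(0.4961274309138089)]) [ 572.9 -283.3   96. ] [ 573.2 -281.5   96. ]
car (array([ 556.7, -208. ,   91.8]), [np.float64(0.4146112430057744), np.float64(0.4146112430058742)]) [ 556.7 -207.2   96. ] [ 559.6 -203.1   96. ]
nut (array([ 500.4, -220.6,   89.3]), [np.float64(1.371602074876996), np.float64(1.3716020748770503)]) [ 501.2 -219.8   96. ] [ 505.1 -212.1   96. ]
chassis z56 [array([565. , -90.6,  56. ]), array([ 442.4, -120.5,   56. ]), array([ 635.8, -418.5,   56. ]), array([ 524.3, -467. ,   56. ])]
```

```bash
cat >> h.py <<'E'
from scipy.spatial.transform import Rotation as Ro
def plan(p,rpy,n,step=40,deg=7):
    s=r.sense();P=np.array(s["eef_pos"]);R=Ro.from_euler("xyz",s["tcp_rot"]);G=Ro.from_euler("xyz",rpy);p=np.asarray(p,float)
    for i in range(n):
        rv=(R.inv()*G).as_rotvec(degrees=True);m=np.linalg.norm(rv);rv*=min(1/(n-i),deg/max(m,1e-9))
        d=p-P;m=np.linalg.norm(d);d=d*min(1/(n-i),step/max(m,1e-9))
        t=R.inv().apply(d)/10
        print([round(float(v),1) for v in rv],[round(float(v),2) for v in t])
        P=P+d;R=R*Ro.from_rotvec(rv,degrees=True)
    print("left",p-P)
def st():
    s=r.sense();print("t%.2f"%s["clock"],"p",np.round(s["eef_pos"],1),"rot",np.round(s["tcp_rot"],4),"F",np.round(s["contact_force"],1),"T",np.round(s["wrist_torque"],2),"op %.3f"%s["opening"])
E
python3 -c "
from h import *
plan([493,285,150],[-1.5708,0,-.062],30)"
```

```text
[-0.0, -2.1, -0.0] [-2.35, 0.31, 1.88]
[-0.0, -2.1, -0.0] [-2.28, 0.31, 1.97]
[-0.0, -2.1, -0.0] [-2.2, 0.31, 2.05]
[-0.0, -2.1, -0.0] [-2.12, 0.31, 2.13]
[-0.0, -2.1, -0.0] [-2.04, 0.31, 2.21]
[-0.0, -2.1, -0.0] [-1.96, 0.31, 2.28]
[-0.0, -2.1, -0.0] [-1.87, 0.31, 2.36]
[-0.0, -2.1, -0.0] [-1.78, 0.31, 2.42]
[-0.0, -2.1, -0.0] [-1.69, 0.31, 2.49]
[-0.0, -2.1, -0.0] [-1.59, 0.31, 2.55]
[-0.0, -2.1, -0.0] [-1.5, 0.31, 2.61]
[-0.0, -2.1, -0.0] [-1.4, 0.31, 2.66]
[-0.0, -2.1, -0.0] [-1.3, 0.31, 2.71]
[-0.0, -2.1, -0.0] [-1.19, 0.31, 2.76]
[-0.0, -2.1, -0.0] [-1.09, 0.31, 2.8]
[-0.0, -2.1, -0.0] [-0.98, 0.31, 2.84]
[-0.0, -2.1, -0.0] [-0.88, 0.31, 2.88]
[-0.0, -2.1, -0.0] [-0.77, 0.31, 2.91]
[-0.0, -2.1, -0.0] [-0.66, 0.31, 2.93]
[-0.0, -2.1, -0.0] [-0.55, 0.31, 2.96]
[-0.0, -2.1, -0.0] [-0.44, 0.31, 2.98]
[-0.0, -2.1, -0.0] [-0.32, 0.31, 2.99]
[-0.0, -2.1, -0.0] [-0.21, 0.31, 3.0]
[-0.0, -2.1, -0.0] [-0.1, 0.31, 3.01]
[-0.0, -2.1, -0.0] [0.01, 0.31, 3.01]
[-0.0, -2.1, -0.0] [0.13, 0.31, 3.0]
[-0.0, -2.1, -0.0] [0.24, 0.31, 3.0]
[-0.0, -2.1, -0.0] [0.35, 0.31, 2.99]
[-0.0, -2.1, -0.0] [0.46, 0.31, 2.97]
[-0.0, -2.1, -0.0] [0.57, 0.31, 2.95]
left [0. 0. 0.]
```

```bash
python3 -m crank '[[0,-2.2,0,-2.4,0,1.9,1],[0,-2.2,0,-2.4,0,2.1,1],[0,-2.2,0,-2.3,0,2.2,1],[0,-2.2,0,-2.3,0,2.3,1],[0,-2.2,0,-2.2,0,2.4,1],[0,-2.2,0,-2.1,0,2.5,1],[0,-2.2,0,-2.0,0,2.6,1],[0,-2.2,0,-1.9,0,2.6,1],[0,-2.2,0,-1.8,0,2.7,1],[0,-2.2,0,-1.7,0,2.7,1]]' 120
python3 -m crank '[[0,-2.2,0,-1.7,0,3.0,1],[0,-2.2,0,-1.6,0,3.0,1],[0,-2.2,0,-1.5,0,3.1,1],[0,-2.2,0,-1.4,0,3.1,1],[0,-2.2,0,-1.3,0.2,3.2,1],[0,-2.2,0,-1.2,0.2,3.2,1],[0,-2.2,0,-1.0,0.3,3.2,1],[0,-2.2,0,-0.9,0.3,3.3,1],[0,-2.2,0,-0.8,0.3,3.3,1],[0,-2.2,0,-0.6,0.3,3.3,1]]'
python3 -c "
from h import *
st();plan([493,285,100],[-1.5708,0,-.062],10)"
```

```text
clock: 0.93
eef_pos: [324.1, -262.0, 237.7]
tcp_rot: [-1.571, 0.005, -0.794]
contact_force: [0.3, -0.4, -0.8]
opening: 0.997
clock: 1.77
eef_pos: [408.4, 85.0, 222.4]
tcp_rot: [-1.568, 0.001, -0.393]
contact_force: [0.9, -0.0, -0.4]
opening: 0.997
t1.77 p [408.4  85.  222.4] rot [-1.5683e+00  1.5000e-03 -3.9260e-01] F [ 0.9 -0.  -0.4] T [ 0.   -0.05  0.03] op 0.997
[-0.0, -1.9, -0.0] [0.02, 1.23, 2.17]
[-0.0, -1.9, -0.0] [0.09, 1.23, 2.17]
[-0.0, -1.9, -0.0] [0.16, 1.23, 2.16]
[-0.0, -1.9, -0.0] [0.23, 1.23, 2.16]
[-0.0, -1.9, -0.0] [0.3, 1.23, 2.15]
[-0.0, -1.9, -0.0] [0.37, 1.23, 2.14]
[-0.0, -1.9, -0.0] [0.44, 1.23, 2.12]
[-0.0, -1.9, -0.0] [0.51, 1.23, 2.11]
[-0.0, -1.9, -0.0] [0.58, 1.23, 2.09]
[-0.0, -1.9, -0.0] [0.65, 1.22, 2.07]
left [0. 0. 0.]
```

```bash
python3 -m crank '[[0,-2,0,0,1.2,2.2,1],[0,-2,0,0.1,1.2,2.2,1],[0,-2,0,0.2,1.2,2.2,1],[0,-2,0,0.3,1.2,2.2,1],[0,-2,0,0.3,1.2,2.2,1],[0,-2,0,0.4,1.2,2.2,1],[0,-2,0,0.5,1.2,2.2,1],[0,-2,0,0.5,1.2,2.1,1],[0,-2,0,0.6,1.2,2.1,1],[0,-1.5,0,0.6,1.2,2.0,1]]'
python3 -c "
from h import *
st();f=cams.grab_frame('top');cv2.imwrite('pics/t1.png',cv2.resize(f[180:300,140:320],None,fx=4,fy=4))
f=cams.grab_frame('scene');cv2.imwrite('pics/s1.png',cv2.resize(f[180:330,330:530],None,fx=4,fy=4))
plan([493,285.5,28],[-1.5708,0,-.062],10)"
```

```text
clock: 2.6
eef_pos: [492.9, 304.0, 97.4]
tcp_rot: [-1.568, -0.001, -0.028]
contact_force: [1.0, -0.1, 0.5]
opening: 0.998
t2.60 p [492.9 304.   97.4] rot [-1.5677e+00 -9.0000e-04 -2.7800e-02] F [ 1.  -0.1  0.5] T [-0.02 -0.05  0.  ] op 0.998
[-0.0, 0.2, -0.0] [0.01, 0.68, -0.2]
[-0.0, 0.2, -0.0] [0.01, 0.68, -0.2]
[-0.0, 0.2, -0.0] [0.01, 0.68, -0.2]
[-0.0, 0.2, -0.0] [0.01, 0.68, -0.19]
[-0.0, 0.2, -0.0] [0.01, 0.68, -0.19]
[-0.0, 0.2, -0.0] [0.01, 0.68, -0.19]
[-0.0, 0.2, -0.0] [0.01, 0.68, -0.19]
[-0.0, 0.2, -0.0] [0.01, 0.68, -0.19]
[-0.0, 0.2, -0.0] [0.01, 0.68, -0.19]
[-0.0, 0.2, -0.0] [0.01, 0.68, -0.19]
left [0. 0. 0.]
```

View pics/s1.png

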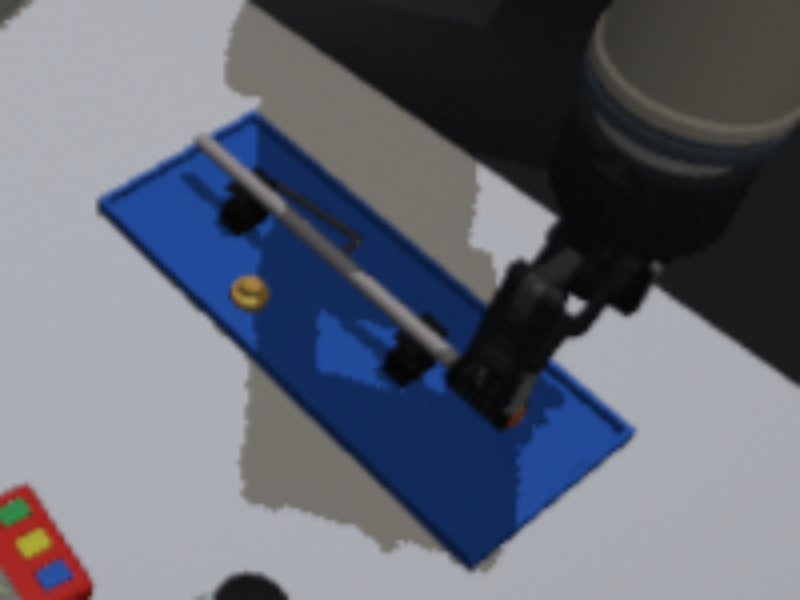

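View pics/t1.png

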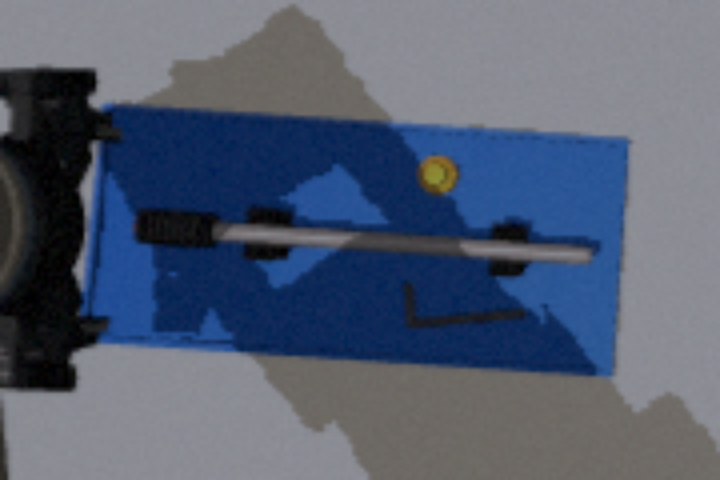

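```bash
python3 -m crank '[[0,0.2,0,0,0.2,-0.6,1],[0,0.2,0,0,0.3,-0.6,1],[0,0.2,0,0,0.5,-0.3,1],[0,0.2,0,0,0.7,-0.2,1],[0,0.2,0,0,0.9,-0.1,1],[0,0.2,0,0,0.9,0,1],[0,0.2,0,0,0.9,0,1],[0,0.2,0,0,0.9,0,1],[0,0.2,0,0,0.6,0,1],[0,0,0,0,0.2,0,1]]'
python3 -c "
from h import *
st();plan([493,285.5,28],[-1.5708,0,-.062],2)"
```

```text
clock: 3.53
eef_pos: [490.4, 280.9, 29.7]
tcp_rot: [-1.57, 0.002, -0.067]
contact_force: [-1.6, -0.4, 0.6]
opening: 0.998
t3.53 p [490.4 280.9  29.7] rot [-1.5695  0.0017 -0.0666] F [-1.6 -0.4  0.6] T [-0.02  0.02  0.02] op 0.998
[-0.0, -0.1, -0.0] [0.11, 0.09, 0.24]
[-0.0, -0.1, -0.0] [0.11, 0.09, 0.24]
left [0. 0. 0.]
```

```bash
python3 -m crank '[[0,0,0,0.1,0.1,0.3,1],[0,0,0,0.1,0.1,0.2,1],[0,0,0,0,0,0,0],[0,0,0,0,0,0,-0.5],[0,0,0,0,0,0,-1],[0,0,0,0,0,0,-1],[0,0,0,0,0,0,-1],[0,0,0,0,0,0,-1],[0,0,0,0,0,0,-1],[0,0,0,0,0,0,-1]]' 120
python3 -c "
from h import *
st()
f=cams.grab_frame('scene');cv2.imwrite('pics/s2.png',cv2.resize(f[180:330,330:530],None,fx=4,fy=4))"
```

```text
clock: 4.37
eef_pos: [493.4, 287.3, 28.0]
tcp_rot: [-1.569, 0.001, -0.066]
contact_force: [-0.3, -0.1, -0.5]
opening: 0.187
t4.37 p [493.4 287.3  28. ] rot [-1.5689e+00  9.0000e-04 -6.5600e-02] F [-0.3 -0.1 -0.5] T [-0.02 -0.05  0.08] op 0.187
```

View pics/s2.png

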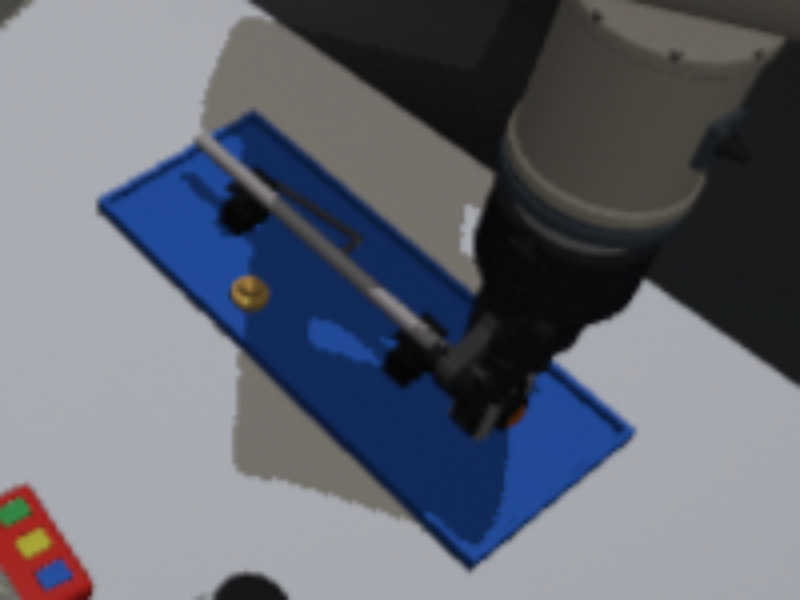

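```bash
python3 -m crank '[[0,0,0,0,-0.3,0,-1],[0,0,0,0,-0.6,0,-1],[0,0,0,0,-1,0,-1],[0,0,0,0,-1,0,-1],[0,0,0,0,-1,0,-1],[0,0,0,0,-1,0,-1],[0,0,0,0,-0.7,0,-1],[0,0,0,0,-0.3,0,-1],[0,0,0,0,0,0,-1],[0,0,0,0,0,0,-1]]'
python3 -c "
from h import *
st();plan([473,149,88],[-1.5708,0,.2276],10)"
```

```text
clock: 5.25
eef_pos: [494.0, 287.4, 95.1]
tcp_rot: [-1.567, -0.001, -0.066]
contact_force: [0.1, -1.0, -0.9]
opening: 0.186
t5.25 p [494.  287.4  95.1] rot [-1.5671e+00 -1.3000e-03 -6.6100e-02] F [ 0.1 -1.  -0.9] T [ 0.13 -0.05 -0.02] op 0.186
[-0.0, -1.7, 0.0] [-0.12, 0.07, -1.4]
[-0.0, -1.7, 0.0] [-0.16, 0.07, -1.39]
[-0.0, -1.7, 0.0] [-0.2, 0.07, -1.39]
[-0.0, -1.7, 0.0] [-0.24, 0.07, -1.38]
[-0.0, -1.7, 0.0] [-0.28, 0.07, -1.37]
[-0.0, -1.7, 0.0] [-0.32, 0.07, -1.36]
[-0.0, -1.7, 0.0] [-0.36, 0.07, -1.35]
[-0.0, -1.7, 0.0] [-0.4, 0.07, -1.34]
[-0.0, -1.7, 0.0] [-0.44, 0.07, -1.33]
[-0.0, -1.7, 0.0] [-0.48, 0.07, -1.32]
left [0. 0. 0.]
```

```bash
python3 -m crank '[[0,-2,0,-0.1,0,-1.2,-1],[0,-2.5,0,-0.2,0,-2,-1],[0,-2.5,0,-0.3,0,-2,-1],[0,-2.5,0,-0.4,0.1,-2,-1],[0,-2.5,0,-0.5,0.1,-2,-1],[0,-2.5,0,-0.5,0.1,-2,-1],[0,-1.8,0,-0.5,0.1,-1.3,-1],[0,-0.8,0,-0.3,0.1,-0.5,-1],[0,-0.2,0,0,0,-0.2,-1],[0,0,0,0,0,0,-1]]'
python3 -c "
from h import *
st();plan([473,149,88],[-1.5708,0,.2276],3)
f=cams.grab_frame('scene');cv2.imwrite('pics/s3.png',f);cv2.imwrite('pics/s3c.png',cv2.resize(f[90:240,240:440],None,fx=4,fy=4,interpolation=cv2.INTER_CUBIC))
f=cams.grab_frame('top');cv2.imwrite('pics/t3.png',f);cv2.imwrite('pics/t3c.png',cv2.resize(f[160:280,260:460],None,fx=4,fy=4,interpolation=cv2.INTER_CUBIC))"
```

```text
clock: 6.08
eef_pos: [472.0, 147.6, 85.6]
tcp_rot: [-1.567, 0.003, 0.252]
contact_force: [-0.6, 0.3, -2.0]
opening: 0.193
t6.08 p [472.  147.6  85.6] rot [-1.5675  0.0034  0.2523] F [-0.6  0.3 -2. ] T [ 0.16  0.03 -0.02] op 0.193
[-0.1, 0.5, -0.1] [0.04, -0.08, 0.04]
[-0.1, 0.5, -0.1] [0.04, -0.08, 0.04]
[-0.1, 0.5, -0.1] [0.04, -0.08, 0.04]
left [0. 0. 0.]
```

View pics/s3c.png

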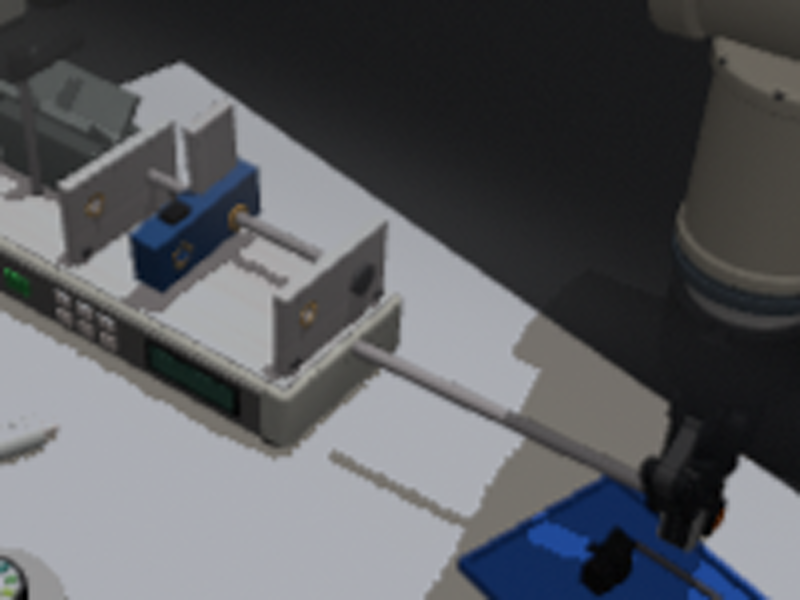

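View pics/t3c.png

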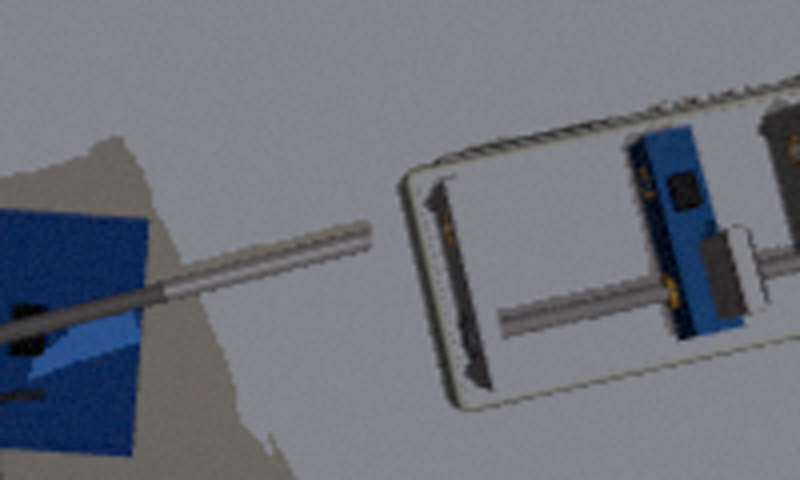

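```bash
python3 - <<'E'
from h import *
np.set_printoptions(precision=1,suppress=True)
print("tip",tri((328.9,175.9),(352.2,219.2)))
R=Ro.from_euler("xyz",[-1.5675,.0034,.2523])
print("kin",np.array([472,147.6,85.6])+R.apply([0,-8,-223.2]))
# mid shaft point check
for nm,a,b in(("near",(536,370),(88,230)),):
    S=np.array(a)/5+[210,95]-.4;T=np.array(b)/4+[350,160]-.4
    print(S,T,tri(S,T))
# brightness of brass near in both crops: weighted saturation centroid
s=cv2.imread("pics/s3.png");t=cv2.imread("pics/t3.png")
for im,bx in((s,(308,160,326,180)),(t,(366,210,378,228)),(s,(255,130,272,150)),(t,(452,190,464,206)),(s,(277,144,294,162)),(t,(415,195,424,212))):
    x0,y0,x1,y1=bx;c=im[y0:y1,x0:x1].astype(float);w=np.clip(c[...,2]-c[...,0]-12,0,None)
    yy,xx=np.mgrid[y0:y1,x0:x1];print(bx,(w*xx).sum()/w.sum(),(w*yy).sum()/w.sum(),w.max())
E
python3 - <<'E'
import cv2
s=cv2.imread("pics/s3.png");t=cv2.imread("pics/t3.png")
cv2.imwrite("pics/z1.png",cv2.resize(s[125:185,250:340],None,fx=8,fy=8,interpolation=cv2.INTER_NEAREST))
cv2.imwrite("pics/z2.png",cv2.resize(t[185:235,345:435],None,fx=8,fy=8,interpolation=cv2.INTER_NEAREST))
E
```

```text
tip (array([527.5, -68.9,  92.8]), [np.float64(1.385327295811951), np.float64(1.3853272958118696)])
kin [527.7 -68.6  92.9]
[316.8 168.6] [371.6 217.1] (array([ 532.2, -108.4,   92.3]), [np.float64(0.7927924971756746), np.float64(0.7927924971757081)])
(308, 160, 326, 180) 316.6886446886447 167.94505494505495 35.0
(366, 210, 378, 228) 371.5103734439834 217.07053941908714 38.0
(255, 130, 272, 150) 263.1550802139037 141.1711229946524 22.0
(452, 190, 464, 206) 458.17785234899327 196.78187919463087 51.0
(277, 144, 294, 162) 284.3333333333333 154.94444444444446 6.0
(415, 195, 424, 212) 420.8495575221239 205.52212389380531 37.0
```

View pics/z1.png

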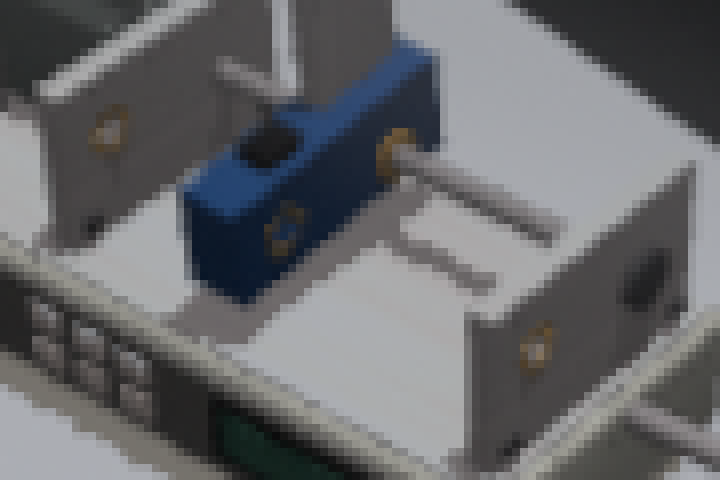

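View pics/z2.png

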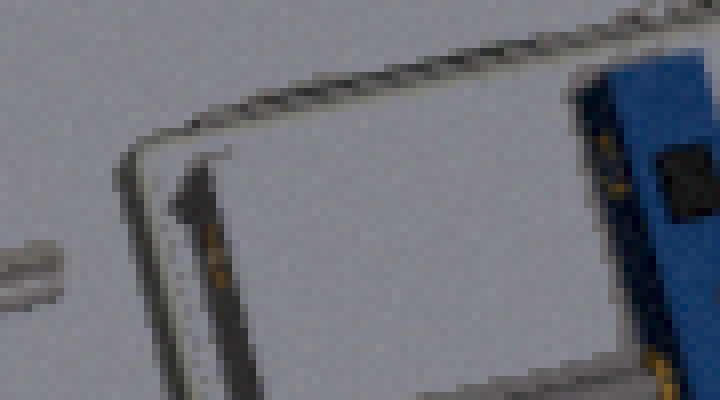

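Run:
```python
from h import *
np.set_printoptions(precision=1,suppress=True)
kin=np.array([527.7,-68.6,92.9])
bs=np.array((328.9,175.9))-proj("scene",kin);bt=np.array((352.2,219.2))-proj("top",kin);print(bs,bt)
o={"near":((316.7,168.),(371.5,217.1)),"far":((263.3,141.2),(458.2,196.8)),"car":((285.5,153.3),(421,205.5))}
for k,(a,b) in o.items():
    for c in (0,1):
        A=np.array(a)-c*bs;B=np.array(b)-c*bt
        print(k,c,*tri(A,B),onz("scene",A,96),onz("top",B,96))
u=np.array([-.2256,.9742,0]);
for d in(0,103,180):
    x=np.array([532.5,-107.5,96])-d*u;print(d,x,proj("scene",x)+bs,proj("top",x)+bt)
x=np.array([532.5,-107.5,96])-103*u
for z in(2,6,10,14):print(z,proj("scene",x-[0,0,z])+bs)
```

```text
[0.5 0. ] [ 0.6 -0.4]
near 0 [ 532.3 -108.1   94.4] [np.float64(0.46138464347851427), np.float64(0.46138464347847596)] [ 533.3 -106.3   96. ] [ 532.5 -108.3   96. ]
near 1 [ 532.5 -107.8   94.5] [np.float64(0.9310285633703554), np.float64(0.9310285633704521)] [ 534.2 -107.2   96. ] [ 531.8 -107.    96. ]
far 0 [ 573.  -283.3   94.5] [np.float64(0.9761815861096089), np.float64(0.9761815861095439)] [ 573.5 -280.6   96. ] [ 573.5 -283.5   96. ]
far 1 [ 573.2 -283.    94.5] [np.float64(0.42560046885790076), np.float64(0.42560046885794134)] [ 574.5 -281.6   96. ] [ 572.7 -282.2   96. ]
car 0 [ 555.4 -208.3   90.9] [np.float64(1.311047896088184), np.float64(1.3110478960882952)] [ 558.4 -201.6   96. ] [ 555.9 -208.    96. ]
car 1 [ 555.6 -208.1   90.8] [np.float64(0.09677232859797166), np.float64(0.09677232859806312)] [ 559.4 -202.7   96. ] [ 555.1 -206.7   96. ]
0 [ 532.5 -107.5   96. ] [317.2 167.7] [371.8 216.7]
103 [ 555.7 -207.8   96. ] [285.4 151.8] [421.6 205.2]
180 [ 573.1 -282.9   96. ] [263.5 140.8] [458.5 196.6]
2 [285.5 152.4]
6 [285.6 153.6]
10 [285.6 154.9]
14 [285.7 156.1]
```

```bash
cat >> h.py <<'E'
B=np.array([532.7,-107.6,96.]);yaw=.2283
U=np.array([-np.sin(yaw),np.cos(yaw),0]);X=np.array([np.cos(yaw),np.sin(yaw),0])
L=200+23.2
def rel(off=None):
    s=r.sense();P=np.array(s["eef_pos"]);R=Ro.from_euler("xyz",s["tcp_rot"])
    ax=R.apply([0,0,1]); face=P+R.apply([0,-8,-(L-200)]); tip=P+R.apply([0,-8,-L])
    f=lambda q:np.round([(q-B)@X,(q-B)@U,q[2]-96],1)
    print("t%.2f"%s["clock"],"tip",f(tip),"face",f(face),"yawerr %.2f pitch(tip up+) %.2f roll %.2f deg"%(np.degrees(np.arctan2(-ax@X,ax@U)),np.degrees(-np.arcsin(ax[2])),np.degrees(R.apply([1,0,0])[2])),"Fpump",np.round([s["contact_force"]@X,s["contact_force"]@U,s["contact_force"][2]],1),"T",np.round(s["wrist_torque"],2),"op %.3f"%s["opening"])
E
python3 -c "
from h import *
rel();plan(B+U*233-[0,0,8],[-1.5708,0,yaw],6)"
```

```text
t6.18 tip [ 4.4 39.8 -3.1] face [ -0.4 239.7  -2.4] yawerr 1.39 pitch(tip up+) -0.20 roll -0.17 deg Fpump [ 0.7  0.6 -2.2] T [ 0.18 -0.    0.  ] op 0.190
[-0.0, 0.2, -0.0] [0.0, -0.04, -0.5]
[-0.0, 0.2, -0.0] [0.01, -0.04, -0.5]
[-0.0, 0.2, -0.0] [0.01, -0.04, -0.5]
[-0.0, 0.2, -0.0] [0.01, -0.04, -0.5]
[-0.0, 0.2, -0.0] [0.01, -0.04, -0.5]
[-0.0, 0.2, -0.0] [0.01, -0.04, -0.5]
left [0. 0. 0.]
```

```bash
python3 -m crank '[[0.1,0.5,0.1,0,-0.1,-0.5,-1],[0.1,0.4,0.1,0,-0.1,-0.7,-1],[0,0.3,0,0,-0.1,-0.7,-1],[0,0.2,0,0,0,-0.5,-1],[0,0,0,0,0,-0.3,-1],[0,0,0,0,0,-0.1,-1],[0,0,0,0,0,0,-1],[0,0,0,0,0,0,-1],[0,0,0,0,0,0,-1],[0,0,0,0,0,0,-1]]'
python3 -c "
from h import *
rel()"
```

```text
clock: 7.02
eef_pos: [480.7, 119.9, 89.0]
tcp_rot: [-1.563, 0.006, 0.226]
contact_force: [0.9, 0.7, -1.5]
opening: 0.186
t7.02 tip [ 0.3 10.1 -0.6] face [  0.8 210.1   0.8] yawerr -0.14 pitch(tip up+) -0.42 roll -0.33 deg Fpump [ 1.   0.4 -1.5] T [0.17 0.02 0.04] op 0.186
```

```bash
python3 -m crank '[[-0.2,0,-0.15,-0.03,0.04,-0.1,-1],[-0.2,0,-0.15,-0.03,0.04,-0.1,-1],[0,0,0,0,0,-0.1,-1],[0,0,0,0,0,0,-1],[0,0,0,0,0,0,-1],[0,0,0,0,0,0,-1],[0,0,0,0,0,0,-1],[0,0,0,0,0,0,-1],[0,0,0,0,0,0,-1],[0,0,0,0,0,0,-1]]'
python3 - <<'E'
from h import *
rel()
f=cams.grab_frame('scene');cv2.imwrite('pics/s4.png',f);a=cv2.resize(f[140:200,290:370],None,fx=6,fy=6,interpolation=cv2.INTER_CUBIC)
f=cams.grab_frame('top');cv2.imwrite('pics/t4.png',f);b=cv2.resize(f[195:245,345:395],None,fx=6,fy=6,interpolation=cv2.INTER_CUBIC)
c=np.zeros((360,800,3),np.uint8);c[:,:480]=a;c[:300,490:790]=b;cv2.imwrite('pics/z4.png',c)
E
```

```text
clock: 7.85
eef_pos: [480.5, 117.2, 88.1]
tcp_rot: [-1.571, -0.0, 0.227]
contact_force: [-0.4, 0.4, -2.7]
opening: 0.188
t7.85 tip [-0.3  7.6  0.2] face [0.000e+00 2.076e+02 1.000e-01] yawerr -0.08 pitch(tip up+) 0.02 roll 0.00 deg Fpump [-0.3  0.5 -2.7] T [0.13 0.06 0.01] op 0.188
```

View pics/z4.png

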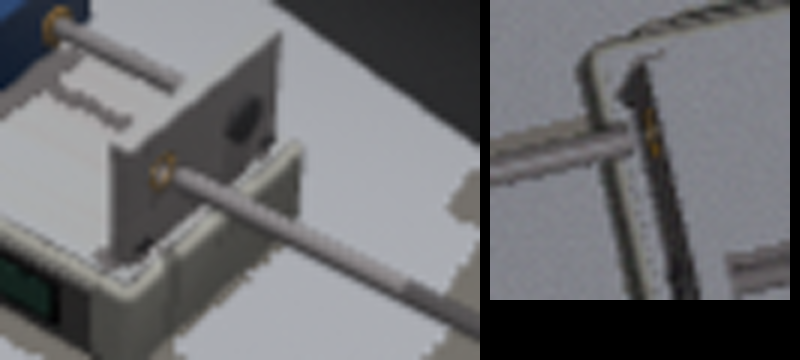

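Run:
```python
from h import *
np.set_printoptions(precision=2,suppress=True)
kin=lambda e:B+U*e
# background-difference vs frame0 gives rod mask
for n,f0,f1,bx in(("top","top0","t4",(322,212,364,240)),("scene","scene0","s4",(322,165,352,195))):
    a=cv2.imread(f"pics/{f0}.png").astype(float);b=cv2.imread(f"pics/{f1}.png").astype(float)
    d=np.abs(b-a).sum(2);x0,y0,x1,y1=bx
    cx=[];cy=[]
    for x in range(x0,x1):
        col=np.clip(d[y0:y1,x]-25,0,None)
        print(x,col.astype(int)) if x%8==0 else 0
    print(n, "expected axis",[proj(n,kin(e)) for e in(0,8,40,60)])
```

```text
328 [  0   0   0   0   0   0   0   0   0  69  63  63 102 124  74   0  50 113
  17   0   0   0   0   0   0   0   0   0]
336 [  0   0   0   0   0   0   0   0  54  70  77 127  77   0  48 114   9   0
   0   0   0   0   0   0   0   0   0   0]
344 [  0   0   0   0   0   0  62  75  59 114  88   2  31  82  60   0   0   0
   0   0   0   0   0   0   0   0   0   0]
352 [  0   0   0   0  59  74  68 137 108  26  28  79 101   0   0   0   0   0
   0   0   0   0   0   0   0   0   0   0]
360 [  0   0  49  64  71 145 114  55  15  65  88   0   0   0   0   0   0   0
   0   0   0   0   0   0   0   0   0   0]
top expected axis [array([371.17, 217.02]), array([367.29, 217.92]), array([351.73, 221.54]), array([341.98, 223.81])]
328 [  0   0   0   0   0   0  60  25  43 126 154  52   0   0   0   0   0   0
   0   0   0   0   0   0   0   0   0   0   0   0]
336 [  0   0   0   0   0   0   0   0   0   0  48 151 150  70  23  38   0   0
   0   0   0   0   0   0   0   0   0   0   0   0]
344 [  0   0   0   0   0   0   0   0   0   0   0   0   0   0  50  85 123 201
 293 113   4   0   0   0   0   0   0   0   0   0]
scene expected axis [array([316.54, 167.63]), array([319.12, 168.93]), array([329.65, 174.19]), array([336.39, 177.56])]
```

```bash
python3 -m crank '[[0,0,0,0.02,0.02,-0.15,-1],[0,0,0,0,0.02,-0.15,-1],[0,0,0,0,0,-0.15,-1],[0,0,0,0,0,-0.15,-1],[0,0,0,0,0,-0.15,-1],[0,0,0,0,0,-0.15,-1],[0,0,0,0,0,-0.1,-1],[0,0,0,0,0,-0.1,-1],[0,0,0,0,0,-0.1,-1],[0,0,0,0,0,0,-1]]'; python3 -c "
from h import *
rel()"
```

```text
clock: 8.78
eef_pos: [483.8, 104.0, 87.6]
tcp_rot: [-1.571, 0.0, 0.227]
contact_force: [0.3, -0.1, -1.6]
opening: 0.19
t8.78 tip [-0.1 -6.  -0.3] face [  0.2 194.   -0.3] yawerr -0.10 pitch(tip up+) 0.02 roll -0.00 deg Fpump [ 0.3 -0.1 -1.6] T [ 0.12  0.04 -0.03] op 0.190
```

```bash
python3 -m crank '[[0,0.03,0,0,0,-0.2,-1],[0,0.03,0,0,0,-0.3,-1],[0,0,0,0,0,-0.3,-1],[0,0,0,0,0,-0.3,-1],[0,0,0,0,0,-0.3,-1],[0,0,0,0,0,-0.3,-1],[0,0,0,0,0,-0.3,-1],[0,0,0,0,0,-0.2,-1],[0,0,0,0,0,-0.1,-1],[0,0,0,0,0,0,-1]]'
python3 - <<'E'
from h import *
rel()
f=cams.grab_frame('scene');cv2.imwrite('pics/s5.png',f);a=cv2.resize(f[130:190,280:360],None,fx=6,fy=6,interpolation=cv2.INTER_CUBIC)
f=cams.grab_frame('top');cv2.imwrite('pics/t5.png',f);b=cv2.resize(f[195:245,360:410],None,fx=6,fy=6,interpolation=cv2.INTER_CUBIC)
c=np.zeros((360,800,3),np.uint8);c[:,:480]=a;c[:300,490:790]=b;cv2.imwrite('pics/z5.png',c)
E
```

```text
clock: 9.62
eef_pos: [489.7, 78.9, 87.7]
tcp_rot: [-1.571, -0.0, 0.225]
contact_force: [0.2, -0.2, -1.4]
opening: 0.188
t9.62 tip [ -0.4 -31.8  -0.2] face [  0.2 168.2  -0.3] yawerr -0.17 pitch(tip up+) 0.03 roll 0.01 deg Fpump [ 0.2 -0.2 -1.4] T [ 0.17 -0.02  0.14] op 0.188
```

View pics/z5.png

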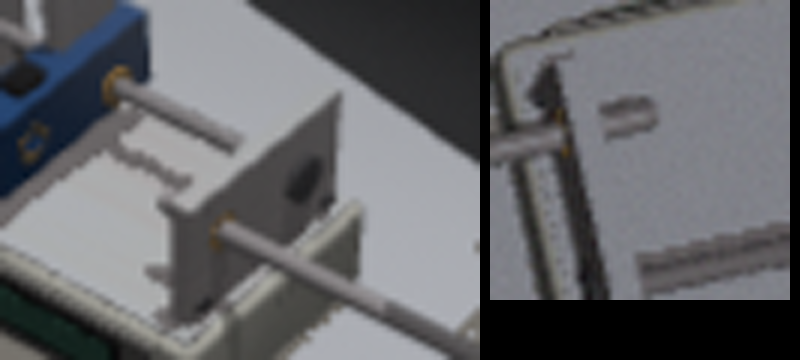

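```bash
python3 -m crank '[[0,-0.08,0,0,0,-0.3,-1],[0,-0.08,0,0,0,-0.6,-1],[0,0,0,0,0,-0.7,-1],[0,0,0,0,0,-0.7,-1],[0,0,0,0,0,-0.7,-1],[0,0,0,0,0,-0.7,-1],[0,0,0,0,0,-0.6,-1],[0,0,0,0,0,-0.3,-1],[0,0,0,0,0,-0.1,-1],[0,0,0,0,0,0,-1]]'
python3 - <<'E'
from h import *
rel()
E
```

```text
clock: 10.55
eef_pos: [501.3, 27.7, 87.6]
tcp_rot: [-1.571, 0.0, 0.228]
contact_force: [-0.0, -0.5, -1.9]
opening: 0.192
t10.55 tip [ -0.1 -84.3  -0.3] face [  0.  115.7  -0.4] yawerr -0.02 pitch(tip up+) 0.03 roll -0.01 deg Fpump [-0.1 -0.5 -1.9] T [0.13 0.03 0.02] op 0.192
```

```bash
python3 -m crank '[[0.36,0,0,0,-0.09,0,-1],[0.36,0,0,0,-0.09,0,-1],[0.36,0,0,0,-0.09,0,-1],[0.36,0,0,0,-0.09,0,-1],[0.36,0,0,0,-0.09,0,-1],[0.36,0,0,0,-0.09,0,-1],[0.36,0,0,0,-0.09,0,-1],[0.3,0,0,0,-0.08,0,-1],[0,0,0,0,0,0,-1],[0,0,0,0,0,0,-1]]'
python3 - <<'E'
from h import *
rel()
E
```

```text
clock: 11.38
eef_pos: [501.2, 28.4, 95.7]
tcp_rot: [-1.516, -0.0, 0.229]
contact_force: [0.2, -0.9, -1.6]
opening: 0.186
t11.38 tip [  0.3 -83.7  -4.5] face [1.00e-01 1.16e+02 6.40e+00] yawerr 0.04 pitch(tip up+) -3.13 roll 0.01 deg Fpump [-0.  -1.  -1.6] T [ 0.1   0.01 -0.01] op 0.186
```

```bash
python3 -m crank '[[0,0,0,0,0,-0.2,-1],[0,0,0,0,0,-0.2,-1],[0,0,0,0,0,-0.2,-1],[0,0,0,0,0,-0.2,-1],[0,0,0,0,0,-0.2,-1],[0,0,0,0,0,-0.2,-1],[0,0,0,0,0,-0.1,-1],[0,0,0,0,0,-0.1,-1],[0,0,0,0,0,-0.1,-1],[0,0,0,0,0,0,-1]]'; python3 -c "
from h import *
rel()"
python3 -m crank '[[0,0,0,0,0,-0.1,-1],[0,0,0,0,0,-0.1,-1],[0,0,0,0,0,-0.1,-1],[0,0,0,0,0,-0.1,-1],[0,0,0,0,0,0,-1],[0,0,0,0,0,0,-1],[0,0,0,0,0,0,-1],[0,0,0,0,0,0,-1],[0,0,0,0,0,0,-1],[0,0,0,0,0,0,-1]]'
python3 - <<'E'
from h import *
rel()
E
```

```text
clock: 12.22
eef_pos: [504.8, 12.1, 94.5]
tcp_rot: [-1.516, 0.0, 0.229]
contact_force: [-0.1, -0.1, -1.4]
opening: 0.187
t12.22 tip [ 1.000e-01 -1.004e+02 -5.600e+00] face [-0.  99.3  5.3] yawerr 0.05 pitch(tip up+) -3.11 roll -0.02 deg Fpump [-0.1 -0.  -1.4] T [ 0.1  -0.03  0.01] op 0.187
clock: 13.05
eef_pos: [506.0, 7.9, 94.4]
tcp_rot: [-1.517, 0.0, 0.229]
contact_force: [0.1, -0.1, -1.7]
opening: 0.192
t13.05 tip [   0.3 -104.7   -5.7] face [ 0.1 95.   5.2] yawerr 0.06 pitch(tip up+) -3.11 roll -0.00 deg Fpump [ 0.  -0.1 -1.7] T [ 0.08  0.   -0.01] op 0.192
```

```bash
python3 -m crank '[[0,0,0,0,0,-0.1,-1],[0,0,0,0,0,-0.1,-1],[0,0,0,0,0,-0.1,-1],[0,0,0,0,0,-0.1,-1],[0,0,0,0,0,0,-1],[0,0,0,0,0,0,-1],[0,0,0,0,0,0,-1],[0,0,0,0,0,0,-1],[0,0,0,0,0,0,-1],[0,0,0,0,0,0,-1]]'
python3 - <<'E'
from h import *
rel()
f=cams.grab_frame('scene');cv2.imwrite('pics/s6.png',f);a=cv2.resize(f[125:185,260:340],None,fx=6,fy=6,interpolation=cv2.INTER_CUBIC)
f=cams.grab_frame('top');cv2.imwrite('pics/t6.png',f);b=cv2.resize(f[185:235,385:435],None,fx=6,fy=6,interpolation=cv2.INTER_CUBIC)
c=np.zeros((360,800,3),np.uint8);c[:,:480]=a;c[:300,490:790]=b;cv2.imwrite('pics/z6.png',c)
E
```

```text
clock: 13.88
eef_pos: [507.0, 3.6, 94.3]
tcp_rot: [-1.517, -0.0, 0.229]
contact_force: [-0.4, 0.3, -1.4]
opening: 0.183
t13.88 tip [   0.4 -109.2   -5.8] face [ 0.2 90.5  5. ] yawerr 0.06 pitch(tip up+) -3.10 roll 0.00 deg Fpump [-0.3  0.3 -1.4] T [ 0.    0.03 -0.05] op 0.183
```

View pics/z6.png

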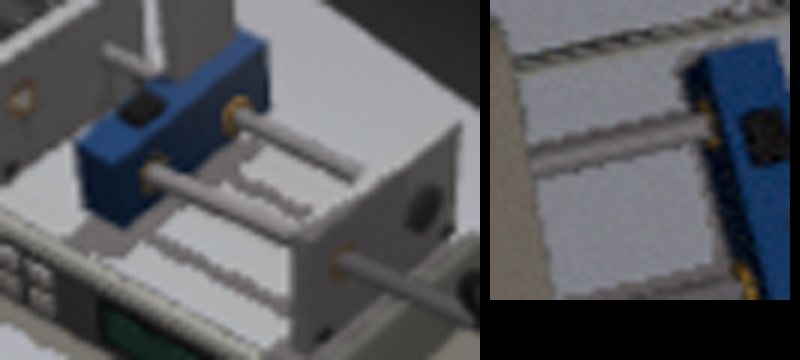

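```bash
python3 -m crank '[[0,0,0,0,0,-0.1,-1],[0,0,0,0,0,-0.1,-1],[0,0,0,0,0,-0.1,-1],[0,0,0,0,0,0,-1],[0,0,0,0,0,0,-1],[-0.2,0,0,0,0.04,0,-1],[-0.2,0,0,0,0.04,0,-1],[-0.2,0,0,0,0.04,0,-1],[0,0,0,0,0,0,-1],[0,0,0,0,0,0,-1]]'
python3 - <<'E'
from h import *
rel()
E
```

```text
clock: 14.82
eef_pos: [507.5, 0.5, 92.6]
tcp_rot: [-1.528, 0.0, 0.229]
contact_force: [-0.1, -0.1, -2.0]
opening: 0.189
t14.82 tip [ 1.000e-01 -1.124e+02 -5.000e+00] face [-0.1 87.5  3.6] yawerr 0.05 pitch(tip up+) -2.45 roll -0.02 deg Fpump [-0.1 -0.  -2. ] T [ 0.12 -0.01  0.01] op 0.189
```

```bash
python3 -m crank '[[-0.2,0,0,0,0.04,0,-1],[-0.2,0,0,0,0.04,0,-1],[-0.2,0,0,0,0.04,0,-1],[-0.2,0,0,0,0.04,0,-1],[-0.2,0,0,0,0.04,0,-1],[-0.2,0,0,0,0.04,0,-1],[0,0,0,0,0,0,-1],[0,0,0,0,0,0,-1],[0,0,0,0,0,0,-1],[0,0,0,0,0,0,-1]]'
python3 - <<'E'
from h import *
rel()
E
python3 -m crank '[[-0.2,0,0,0,0.04,0,-1],[-0.2,0,0,0,0.04,0,-1],[-0.2,0,0,0,0.04,0,-1],[-0.2,0,0,0,0.04,0,-1],[-0.2,0,0,0,0.04,0,-1],[-0.2,0,0,0,0.04,0,-1],[0,0,0,0,0,0,-1],[0,0,0,0,0,0,-1],[0,0,0,0,0,0,-1],[0,0,0,0,0,0,-1]]'
python3 - <<'E'
from h import *
rel()
f=cams.grab_frame('scene');cv2.imwrite('pics/s7.png',f);a=cv2.resize(f[125:185,260:340],None,fx=6,fy=6,interpolation=cv2.INTER_CUBIC)
cv2.imwrite('pics/z7.png',a)
E
```

```text
clock: 15.65
eef_pos: [507.4, 0.8, 89.8]
tcp_rot: [-1.551, 0.001, 0.23]
contact_force: [0.2, -0.1, -2.9]
opening: 0.187
t15.65 tip [   0.2 -112.    -2.6] face [-0.  88.   1.3] yawerr 0.07 pitch(tip up+) -1.13 roll -0.03 deg Fpump [ 0.1 -0.1 -2.9] T [0.18 0.11 0.  ] op 0.187
clock: 16.48
eef_pos: [507.9, 0.8, 87.5]
tcp_rot: [-1.574, -0.0, 0.229]
contact_force: [0.9, -0.2, -1.7]
opening: 0.184
t16.48 tip [   0.4 -112.     0.3] face [ 0.3 88.  -0.5] yawerr 0.02 pitch(tip up+) 0.20 roll 0.02 deg Fpump [ 0.8 -0.4 -1.7] T [ 0.4   0.1  -0.06] op 0.184
```

View pics/z7.png

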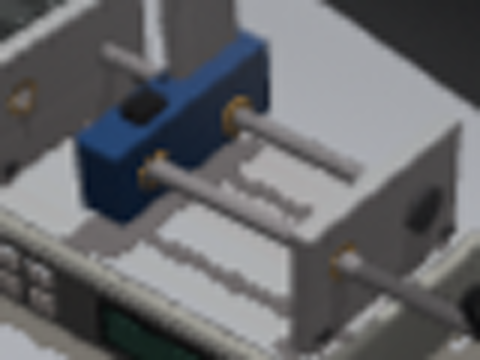

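```bash
python3 -m crank '[[0,0,0,-0.02,0,-0.1,-1],[0,0,0,-0.02,0,-0.15,-1],[0,0,0,0,0,-0.15,-1],[0,0,0,0,0,-0.15,-1],[0,0,0,0,0,-0.15,-1],[0,0,0,0,0,-0.15,-1],[0,0,0,0,0,-0.15,-1],[0,0,0,0,0,-0.1,-1],[0,0,0,0,0,0,-1],[0,0,0,0,0,0,-1]]'
python3 - <<'E'
from h import *
rel()
E
```

```text
clock: 17.37
eef_pos: [510.4, -10.4, 87.5]
tcp_rot: [-1.573, -0.001, 0.228]
contact_force: [1.6, 2.1, -1.7]
opening: 0.189
t17.37 tip [   0.2 -123.4   -0. ] face [ 0.3 76.6 -0.4] yawerr -0.01 pitch(tip up+) 0.12 roll 0.06 deg Fpump [ 2.   1.7 -1.7] T [0.74 0.   0.05] op 0.189
```

```bash
python3 -m crank '[[0,0,0,-0.02,0,-0.1,-1],[0,0,0,0,0,-0.15,-1],[0,0,0,0,0,-0.15,-1],[0,0,0,0,0,-0.15,-1],[0,0,0,0,0,-0.15,-1],[0,0,0,0,0,-0.15,-1],[0,0,0,0,0,-0.15,-1],[0,0,0,0,0,-0.1,-1],[0,0,0,0,0,0,-1],[0,0,0,0,0,0,-1]]'
python3 - <<'E'
from h import *
rel()
f=cams.grab_frame('scene');cv2.imwrite('pics/s8.png',f);a=cv2.resize(f[115:185,250:350],None,fx=7,fy=7,interpolation=cv2.INTER_CUBIC)
cv2.imwrite('pics/z8.png',a)
E
```

```text
clock: 18.2
eef_pos: [513.1, -22.4, 87.5]
tcp_rot: [-1.573, -0.001, 0.228]
contact_force: [0.6, 2.0, -1.7]
opening: 0.187
t18.20 tip [   0.2 -135.8    0. ] face [ 0.2 64.2 -0.4] yawerr -0.00 pitch(tip up+) 0.12 roll 0.08 deg Fpump [ 1.   1.9 -1.7] T [0.74 0.03 0.05] op 0.187
```

View pics/z8.png

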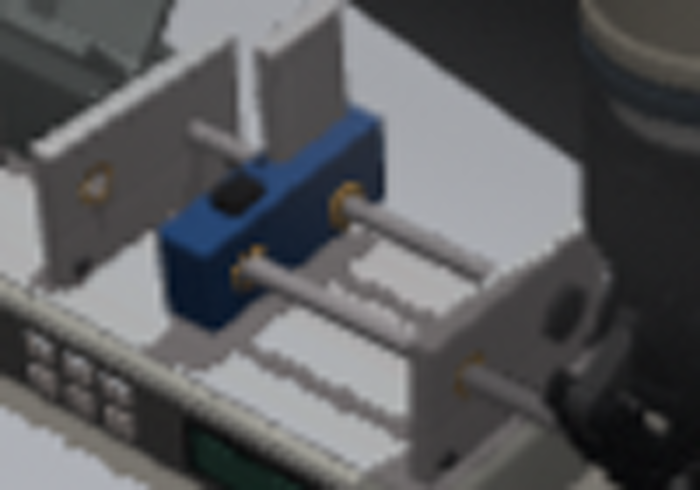

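```bash
python3 -m crank '[[0,0,0,-0.02,0,-0.2,-1],[0,0,0,0,0,-0.3,-1],[0,0,0,0,0,-0.3,-1],[0,0,0,0,0,-0.3,-1],[0,0,0,0,0,-0.3,-1],[0,0,0,0,0,-0.3,-1],[0,0,0,0,0,-0.3,-1],[0,0,0,0,0,-0.3,-1],[0,0,0,0,0,-0.1,-1],[0,0,0,0,0,0,-1]]'
python3 - <<'E'
from h import *
rel()
f=cams.grab_frame('scene');cv2.imwrite('pics/s9.png',f);a=cv2.resize(f[115:185,250:350],None,fx=7,fy=7,interpolation=cv2.INTER_CUBIC)
cv2.imwrite('pics/z9.png',a)
f=cams.grab_frame('top');cv2.imwrite('pics/t9.png',f);a=cv2.resize(f[180:240,380:480],None,fx=7,fy=7,interpolation=cv2.INTER_CUBIC)
cv2.imwrite('pics/z9t.png',a)
E
```

```text
clock: 19.08
eef_pos: [519.0, -48.6, 87.5]
tcp_rot: [-1.573, -0.001, 0.228]
contact_force: [1.7, 3.0, -2.7]
opening: 0.188
t19.08 tip [   0.  -162.6   -0. ] face [ 0.  37.4 -0.5] yawerr 0.00 pitch(tip up+) 0.13 roll 0.08 deg Fpump [ 2.4  2.5 -2.7] T [ 0.75 -0.05  0.12] op 0.188
```

View pics/z9.png

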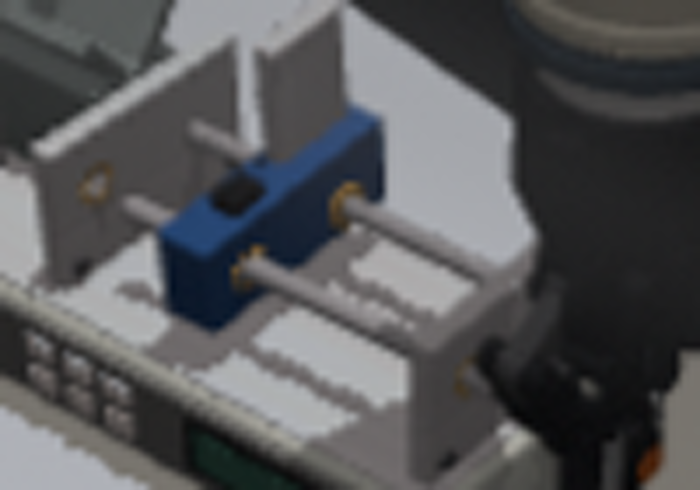

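View pics/z9t.png

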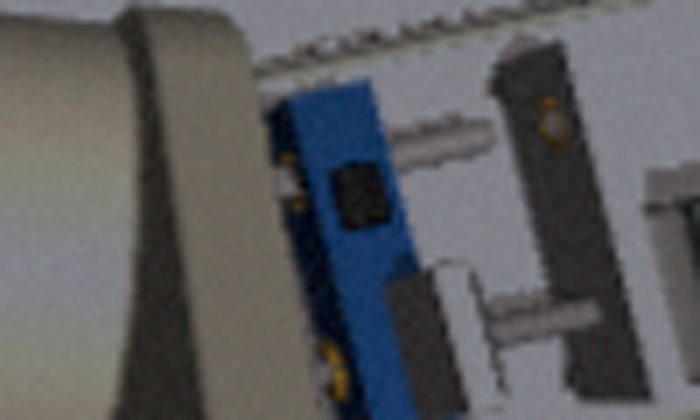

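```bash
python3 -m crank '[[0,0,0,0,0,-0.15,-1],[0,0,0,0,0,-0.15,-1],[0,0,0,0,0,-0.15,-1],[0,0,0,0,0,-0.15,-1],[0,0,0,0,0,-0.15,-1],[0,0,0,0,0,-0.15,-1],[0,0,0,0,0,-0.15,-1],[0,0,0,0,0,-0.15,-1],[0,0,0,0,0,-0.1,-1],[0,0,0,0,0,0,-1]]'
python3 - <<'E'
from h import *
rel()
E
python3 -m crank '[[0,0,0,0,0,-0.1,-1],[0,0,0,0,0,-0.1,-1],[0,0,0,0,0,-0.1,-1],[0,0,0,0,0,-0.1,-1],[0,0,0,0,0,-0.1,-1],[0,0,0,0,0,0,-1],[0,0,0,0,0,0,-1],[0,0,0,0,0,0,-1],[0,0,0,0,0,0,-1],[0,0,0,0,0,0,-1]]'
python3 - <<'E'
from h import *
rel()
E
```

```text
clock: 20.02
eef_pos: [522.0, -61.9, 87.5]
tcp_rot: [-1.573, -0.001, 0.229]
contact_force: [1.5, 1.8, -2.8]
opening: 0.186
t20.02 tip [ 1.000e-01 -1.762e+02 -1.000e-01] face [-0.1 23.8 -0.5] yawerr 0.05 pitch(tip up+) 0.12 roll 0.06 deg Fpump [ 1.9  1.4 -2.8] T [ 0.76 -0.11  0.08] op 0.186
clock: 20.85
eef_pos: [522.9, -66.3, 87.4]
tcp_rot: [-1.571, -0.001, 0.228]
contact_force: [0.6, 3.4, -1.6]
opening: 0.19
t20.85 tip [  -0.2 -180.7   -0.5] face [-0.2 19.3 -0.6] yawerr -0.00 pitch(tip up+) 0.01 roll 0.04 deg Fpump [ 1.3  3.2 -1.6] T [ 0.71 -0.12 -0.01] op 0.190
```

```bash
python3 -m crank '[[0,0,0,0,0,-0.1,-1],[0,0,0,0,0,-0.1,-1],[0,0,0,0,0,-0.1,-1],[0,0,0,0,0,0,-1],[0,0,0,0,0,0,-1],[0,0,0,0,0,0,-1],[0,0,0,0,0,0,-1],[0,0,0,0,0,0,-1],[0,0,0,0,0,0,-1],[0,0,0,0,0,0,-1]]'
python3 - <<'E'
from h import *
rel()
E
```

```text
clock: 21.68
eef_pos: [523.6, -69.4, 87.5]
tcp_rot: [-1.571, -0.001, 0.228]
contact_force: [0.5, 2.1, -1.9]
opening: 0.184
t21.68 tip [  -0.2 -183.9   -0.5] face [-0.2 16.1 -0.5] yawerr -0.02 pitch(tip up+) -0.00 roll 0.04 deg Fpump [ 1.   2.  -1.9] T [ 0.67 -0.07  0.02] op 0.184
```

```bash
python3 -m crank '[[0,0,0,0,0,-0.1,-1],[0,0,0,0,0,-0.1,-1],[0,0,0,0,0,-0.1,-1],[0,0,0,0,0,-0.1,-1],[0,0,0,0,0,-0.1,-1],[0,0,0,0,0,-0.1,-1],[0,0,0,0,0,0,-1],[0,0,0,0,0,0,-1],[0,0,0,0,0,0,-1],[0,0,0,0,0,0,-1]]'
python3 - <<'E'
from h import *
rel()
f=cams.grab_frame('scene');cv2.imwrite('pics/s10.png',f);a=cv2.resize(f[115:195,250:350],None,fx=7,fy=7,interpolation=cv2.INTER_CUBIC)
cv2.imwrite('pics/z10.png',a)
E
```

```text
clock: 22.52
eef_pos: [525.1, -75.9, 87.4]
tcp_rot: [-1.571, -0.001, 0.228]
contact_force: [1.1, 2.3, -1.5]
opening: 0.186
t22.52 tip [  -0.4 -190.6   -0.6] face [-0.2  9.4 -0.6] yawerr -0.04 pitch(tip up+) -0.00 roll 0.04 deg Fpump [ 1.6  2.  -1.5] T [ 0.49 -0.15 -0.07] op 0.186
```

View pics/z10.png

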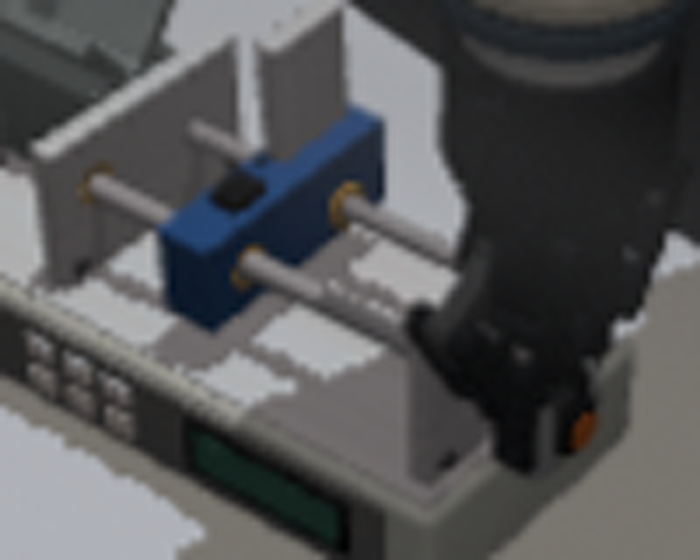

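```bash
python3 -m crank '[[0,0,0,0.01,0,-0.1,-1],[0,0,0,0.01,0,-0.1,-1],[0,0,0,0,0,-0.1,-1],[0,0,0,0,0,-0.1,-1],[0,0,0,0,0,0,-1],[0,0,0,0,0,0,-1],[0,0,0,0,0,0,-1],[0,0,0,0,0,0,-1],[0,0,0,0,0,0,-1],[0,0,0,0,0,0,-1]]'
python3 - <<'E'
from h import *
rel()
E
python3 -m crank '[[0,0,0,0,0,-0.06,-1],[0,0,0,0,0,-0.06,-1],[0,0,0,0,0,-0.06,-1],[0,0,0,0,0,0,-1],[0,0,0,0,0,0,-1],[0,0,0,0,0,0,-1],[0,0,0,0,0,0,-1],[0,0,0,0,0,0,-1],[0,0,0,0,0,0,-1],[0,0,0,0,0,0,-1]]'
python3 - <<'E'
from h import *
rel()
E
```

```text
clock: 23.4
eef_pos: [526.2, -80.1, 87.4]
tcp_rot: [-1.571, -0.0, 0.228]
contact_force: [0.1, 2.9, -2.1]
opening: 0.189
t23.40 tip [  -0.3 -195.    -0.6] face [-0.2  5.  -0.6] yawerr -0.03 pitch(tip up+) -0.00 roll 0.02 deg Fpump [ 0.8  2.8 -2.1] T [ 0.5  -0.08 -0.09] op 0.189
clock: 24.23
eef_pos: [526.6, -82.0, 87.4]
tcp_rot: [-1.571, -0.0, 0.228]
contact_force: [0.6, 1.9, -1.5]
opening: 0.189
t24.23 tip [  -0.3 -196.9   -0.6] face [-0.2  3.1 -0.6] yawerr -0.03 pitch(tip up+) -0.01 roll 0.02 deg Fpump [ 1.   1.7 -1.5] T [ 0.54 -0.11 -0.07] op 0.189
```

```bash
for i in 1; do python3 -m crank '[[0,0,0,0,0,-0.05,-1],[0,0,0,0,0,-0.05,-1],[0,0,0,0,0,-0.05,-1],[0,0,0,0,0,0,-1],[0,0,0,0,0,0,-1],[0,0,0,0,0,0,-1],[0,0,0,0,0,0,-1],[0,0,0,0,0,0,-1],[0,0,0,0,0,0,-1],[0,0,0,0,0,0,-1]]'; done
python3 - <<'E'
from h import *
rel()
E
python3 -m crank '[[0,0,0,0,0,-0.05,-1],[0,0,0,0,0,-0.05,-1],[0,0,0,0,0,0,-1],[0,0,0,0,0,0,-1],[0,0,0,0,0,0,-1],[0,0,0,0,0,0,-1],[0,0,0,0,0,0,-1],[0,0,0,0,0,0,-1],[0,0,0,0,0,0,-1],[0,0,0,0,0,0,-1]]'
python3 - <<'E'
from h import *
rel()
E
```

```text
clock: 25.07
eef_pos: [527.0, -83.6, 87.4]
tcp_rot: [-1.571, -0.0, 0.228]
contact_force: [-0.0, 2.2, -1.2]
opening: 0.189
t25.07 tip [  -0.3 -198.5   -0.7] face [-0.2  1.5 -0.6] yawerr -0.03 pitch(tip up+) -0.01 roll 0.02 deg Fpump [ 0.5  2.2 -1.2] T [ 0.52 -0.06 -0.1 ] op 0.189
clock: 25.9
eef_pos: [527.2, -84.7, 87.4]
tcp_rot: [-1.571, -0.0, 0.228]
contact_force: [0.6, 2.4, -2.3]
opening: 0.187
t25.90 tip [  -0.3 -199.6   -0.7] face [-0.2  0.4 -0.6] yawerr -0.03 pitch(tip up+) -0.01 roll 0.02 deg Fpump [ 1.1  2.2 -2.3] T [ 0.55 -0.07 -0.07] op 0.187
```

```bash
python3 -m crank '[[0,0,0,0,0,-0.04,-1],[0,0,0,0,0,-0.04,-1],[0,0,0,0,0,0,-1],[0,0,0,0,0,0,-1],[0,0,0,0,0,0,-1],[0,0,0,0,0,0,-1],[0,0,0,0,0,0,-1],[0,0,0,0,0,0,-1],[0,0,0,0,0,0,-1],[0,0,0,0,0,0,-1]]'; python3 -c "
from h import *
rel()"
python3 -m crank '[[0,0,0,0,0,-0.04,-1],[0,0,0,0,0,-0.03,-1],[0,0,0,0,0,0,-1],[0,0,0,0,0,0,-1],[0,0,0,0,0,0,-1],[0,0,0,0,0,0,-1],[0,0,0,0,0,0,-1],[0,0,0,0,0,0,-1],[0,0,0,0,0,0,-1],[0,0,0,0,0,0,-1]]'
python3 - <<'E'
from h import *
rel()
E
```

```text
clock: 26.73
eef_pos: [527.2, -84.7, 87.4]
tcp_rot: [-1.569, -0.0, 0.228]
contact_force: [0.7, 3.6, -1.7]
opening: 0.19
t26.73 tip [  -0.4 -199.7   -1. ] face [-0.2  0.3 -0.7] yawerr -0.04 pitch(tip up+) -0.08 roll 0.01 deg Fpump [ 1.5  3.4 -1.7] T [ 0.52 -0.16 -0.08] op 0.190
clock: 27.57
eef_pos: [527.2, -84.7, 87.4]
tcp_rot: [-1.568, -0.0, 0.227]
contact_force: [0.6, 3.3, -1.6]
opening: 0.19
t27.57 tip [  -0.3 -199.7   -1.2] face [-0.2  0.3 -0.7] yawerr -0.05 pitch(tip up+) -0.15 roll 0.00 deg Fpump [ 1.3  3.1 -1.6] T [ 0.61 -0.13 -0.09] op 0.190
```

Run:
```python
from h import *
f=cams.grab_frame('scene');cv2.imwrite('pics/s11.png',f);a=cv2.resize(f[125:205,270:370],None,fx=7,fy=7,interpolation=cv2.INTER_CUBIC)
a=np.clip(a.astype(float)*1.8,0,255).astype(np.uint8)
cv2.imwrite('pics/z11.png',a)
f=cams.grab_frame('top');cv2.imwrite('pics/t11.png',f);a=cv2.resize(f[175:245,350:480],None,fx=6,fy=6,interpolation=cv2.INTER_CUBIC)
a=np.clip(a.astype(float)*1.8,0,255).astype(np.uint8)
cv2.imwrite('pics/z11t.png',a)
```

```text
(no output)
```

View pics/z11.png

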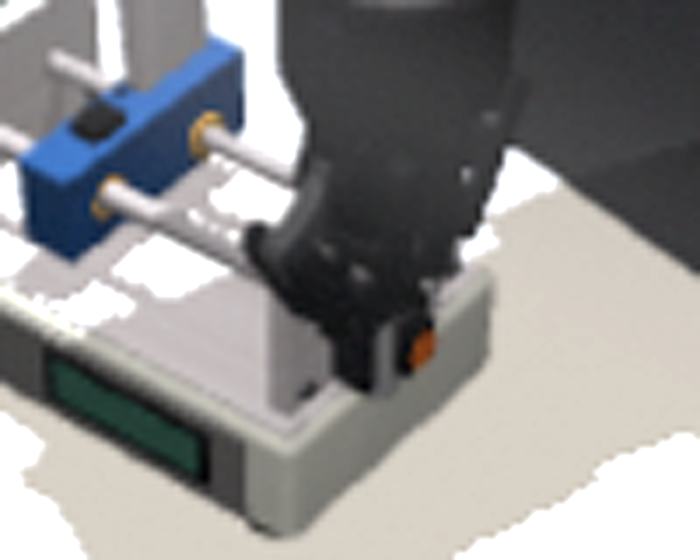

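View pics/z11t.png

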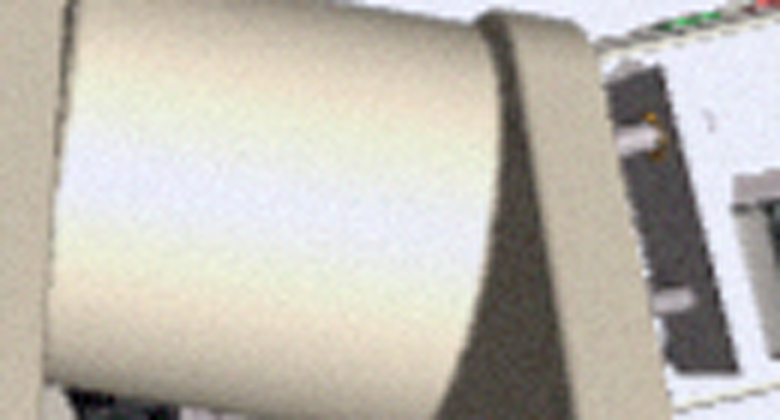

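```bash
python3 -m crank '[[-0.1,0,0,0,0,0,-1],[-0.05,0,0,0,0,0,-1],[0,0,0,0,0,-0.04,-1],[0,0,0,0,0,-0.06,-1],[0,0,0,0,0,-0.08,-1],[0,0,0,0,0,-0.08,-1],[0,0,0,0,0,-0.08,-1],[0,0,0,0,0,-0.08,-1],[0,0,0,0,0,-0.08,-1],[0,0,0,0,0,-0.08,-1]]'
python3 - <<'E'
from h import *
rel()
E
```

```text
clock: 28.5
eef_pos: [527.2, -84.7, 87.4]
tcp_rot: [-1.562, 0.001, 0.226]
contact_force: [1.0, 8.9, -1.5]
opening: 0.185
t28.50 tip [  -0.7 -199.7   -2.5] face [-0.3  0.3 -0.8] yawerr -0.12 pitch(tip up+) -0.48 roll -0.07 deg Fpump [ 3.   8.5 -1.5] T [ 1.25 -0.06  0.09] op 0.185
```

```bash
python3 -m crank '[[-0.2,-0.05,0,0,0,0,-1],[-0.2,-0.05,0,0,0,0,-1],[-0.05,0,0,0,0,0,-1],[0,0,0,0,0,0,-1],[0,0,0,0,0,0,-1],[0,0,0,0,0,0,-0.5],[0,0,0,0,0,0,-0.4],[0,0,0,0,0,0,-0.3],[0,0,0,0,0,0,-0.3],[0,0,0,0,0,0,-0.3]]' 20
python3 - <<'E'
from h import *
rel()
E
```

```text
clock: 29.33
eef_pos: [527.5, -86.3, 87.9]
tcp_rot: [-1.574, 0.001, 0.229]
contact_force: [-0.2, 0.7, 0.2]
opening: 0.342
t29.33 tip [   0.  -201.3    0.5] face [-0.2 -1.3 -0. ] yawerr 0.06 pitch(tip up+) 0.16 roll -0.05 deg Fpump [0.  0.8 0.2] T [ 0.02  0.04 -0.  ] op 0.342
```

```bash
python3 -m crank '[[0,0,0,0,0,0.05,0],[0,0,0,0,0,0.05,0],[0,0,0,0,0,0,0],[0,0,0,0,-0.3,0,0],[0,0,0,0,-0.6,0,0],[0,0,0,0,-1,0,0],[0,0,0,0,-1.5,0,0],[0,0,0,0,-2,0,0],[0,0,0,0,-2.5,0,0],[0,0,0,0,-3,0,0]]'; 
python3 -m crank '[[0,0,0,0,-3,1,0],[0,0,0,0,-3,2,0],[0,0,0,0,-3,3,0],[0,0,0,0,-2,3,0],[0,0,0,0,-1,3,0],[0,0,0,0,0,3,0],[0,0,0,0,0,3,0],[0,0,0,0,0,2,0],[0,0,0,0,0,1,0],[0,0,0,0,0,0,0]]'
python3 - <<'E'
from h import *
rel()
f=cams.grab_frame('scene');cv2.imwrite('pics/s12.png',f);a=cv2.resize(f[105:205,240:350],None,fx=6,fy=6,interpolation=cv2.INTER_CUBIC)
cv2.imwrite('pics/z12.png',a)
f=cams.grab_frame('top');cv2.imwrite('pics/t12.png',f);a=cv2.resize(f[175:245,340:470],None,fx=6,fy=6,interpolation=cv2.INTER_CUBIC)
cv2.imwrite('pics/z12t.png',a)
E
```

```text
clock: 30.17
eef_pos: [523.5, -84.5, 198.9]
tcp_rot: [-1.57, 0.011, 0.23]
contact_force: [0.4, 0.1, 0.0]
opening: 0.501
clock: 31.0
eef_pos: [476.6, 126.5, 343.5]
tcp_rot: [-1.573, -0.014, 0.226]
contact_force: [-0.4, -0.1, 0.2]
opening: 0.496
t31.00 tip [ -2.3  17.6 255.9] face [ -1.8 217.6 255.5] yawerr -0.13 pitch(tip up+) 0.12 roll 0.81 deg Fpump [-0.4  0.   0.2] T [-0.03  0.01  0.04] op 0.496
```

View pics/z12.png

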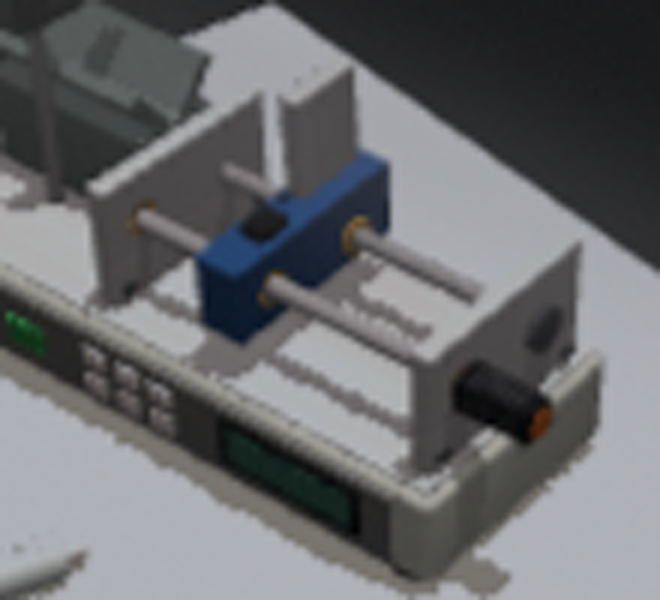

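View pics/z12t.png

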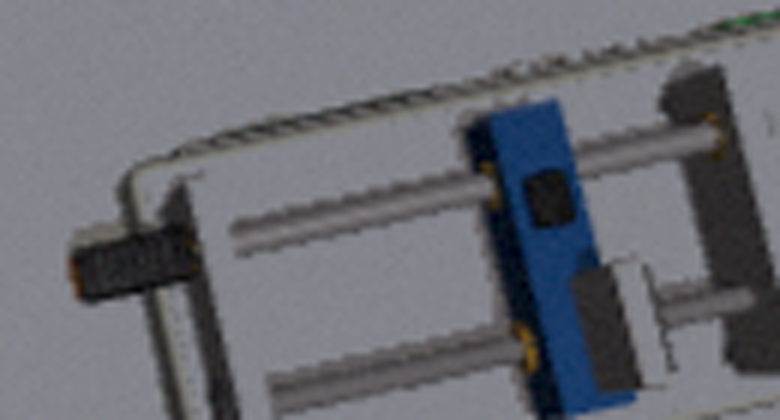

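View pics/s12.png

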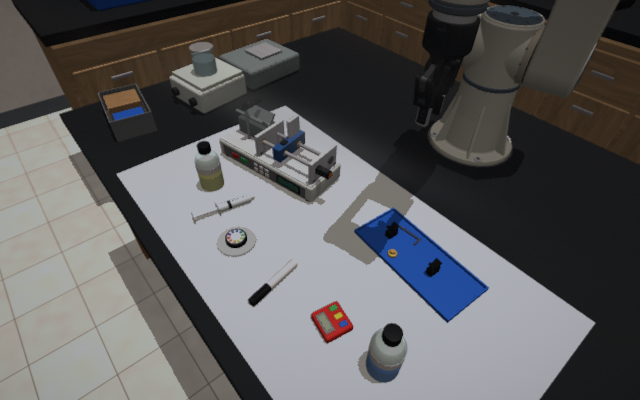

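```bash
python3 -m crank '[[0,0,0,0,0,0,0],[0,0,0,0,0,0,0],[0,0,0,0,0,0,0],[0,0,0,0,0,0,0],[0,0,0,0,0,0,0],[0,0,0,0,0,0,0],[0,0,0,0,0,0,0],[0,0,0,0,0,0,0],[0,0,0,0,0,0,0],[0,0,0,0,0,0,0]]'; python3 -c "
from h import *
order.sign_off();st()"
```

```text
clock: 31.93
eef_pos: [478.2, 119.3, 342.0]
tcp_rot: [-1.575, -0.011, 0.219]
contact_force: [0.6, 0.1, 0.2]
opening: 0.5
the job is handed in; nothing more can be done
the job is handed in; nothing more can be done
```

The guide rod is refitted and I handed the job in at about 32 s. The hand-in itself gave no verdict.

**What I did**
- I gripped the knob, threaded the rod through the entry plate, and tilted the tip down about 3°. It met the carriage bush first time, about 5–6 mm low, with no contact force.
- I levelled the rod with the tip about 9 mm in the bush, which lifted the carriage into line. The rod then went on through the far plate until the knob stopped against the entry plate.
- I let go and moved the arm well clear.

**What the last checks showed**
- **Forces:** the tool force was about 9 N at most in the readings at the end of each move, during the push that confirmed the knob was seated. Forces between readings were not seen.
- **Seating:** the knob would not move any further under that push. In the top view its end lay within about 1 mm of where a flush knob should be.
- **Rod position:** the pictures show the shaft through both plates and the carriage. I did not see the tip beyond the far plate directly; I take it from the rod's length and the seated knob.
- **Bystanders:** by eye, they look unmoved in the final picture. I did not measure them.
- **Small disagreement:** my arm-based estimate of the knob's face stopped at 0.3 mm out from the plate. That is within the 2 mm camera calibration.

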